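# Pack, latch and tally the service kit crate

## Robot

A 6-joint arm with a two-finger parallel gripper is mounted at the origin on the work surface; the furniture and walls round the work are solid. World frame = base frame: x ahead of the robot, y to its left, z up, the work surface at z = 0. Lengths are in m, angles in rad, forces in N, time in s.
With the tool pointing down it reaches from about 0.425 to 1.125 m from the base axis. Payload 14.9 kg.
Tool frame: the origin (TCP) lies between the finger pads; the fingertips stand 8 mm ahead of it and the grasp point (between the pads) lies 11 mm behind it; z points along the fingers, y is the line along which they close (so a half turn about z gives the same grasp; the last joint's range is limited). The gripper opens to 91 mm and grips with 3 to 60 N. Pads are 32 mm wide; open, the fingers measure 118 mm over their backs; the gripper's body (76 mm by 178 mm) begins 60 mm behind the grasp point.
Start: joints at [-1.307, 0.379, 1.734, -0, 1.028, -0.033], TCP at [0.205, -0.669, 0.184] pointing down, gripper open.
Joint ranges: [-2.77, 2.77], [-0.74, 2.19], [0, 2.66], [-1.06, 4.2], [0.31, 2.87], [-3.08, 3.08]. Speed limits (rad/s): [1.89, 1.89, 2.39, 3.14, 3.14, 3.14].

## Interface

Orientations are given as a unit quaternion [x, y, z, w].
In Python, from cell import get_state, get_image, finish_job gives the robot as it stands. The module is installed in compiled form; this text tells all that it offers.
- The arm moves only by the tool servo_tool, never from a script. Its argument "targets" is a list of rows, each an object of numbers: "gripper": the finger opening in cm, from 0 to 9.12; "dx", "dy", "dz": the shift along the world's x, y, z in cm; "rx", "ry", "rz": the turn, a rotation vector about the world's x, y, z in rad. A call has 1 to 20 rows; each row is the pose to reach, as a shift and turn from the pose commanded when the call began; what a row does not reach only later rows make up. A row lasts 1/12 s, in which the tool goes at most 41.7 mm and 7.16 degrees, less where a joint would pass 70% of its speed; a pose out of reach is approached as far as the arm can. A call with a gripper value outside its range is refused whole. The fingers move at their own pace and stop on an object; "grip_force" is the grip in N (left out, the last holds). Time passes only in rows, so rows that repeat a pose let the fingers close. It gives the time, the measured TCP pose, the force, the opening and the grip force at its end, in the units of the state.
- get_state(): the state, without advancing time (a new reading comes with each control period).
- get_image(name): name is "side" or "top"; returns a dict with "img" (384x512x3 uint8, red, green, blue), "camera_matrix" (3x3 intrinsics, pixels), "R" (3x3) and "t" (3): a world point X has camera coordinates R X + t. Camera axes: x right, y down, z forward; pixel columns grow to the right and rows downward; lengths in m; the calibration is good to about 2 mm. A picture is of the moment at which its call begins. There is no depth.
- finish_job(): hands the job in; it is judged then, once.
The state is a dict: "clock": time; "joint_pos": joint angles; "dq": joint speeds; "tau": joint torques, N m; "ee_pos": TCP position; "tool_rot": TCP orientation; "wrist_force": force on the tool from outside, world axes, zero at the start; "wrist_torque": the same for the moment, N m; "finger_gap": finger opening in m; "grasp_force": force on a finger pad.
Only numpy, scipy, OpenCV 4.12 (cv2) and the standard library are available. Lean on these libraries where they do the work, as an engineer would, in place of code of your own. Each camera call takes 0.05 s, during which the arm holds its last target. There are 200 camera calls.

## Task

Pack the kit into the grey crate: put every one of the hex key set, screwdriver, marker pen and aluminium profile piece that lies on the table into its bin, shut the lid, hook the latch's loop over the keeper on the lid and press the lever down flat past centre so that it stays latched. Click the tally counter until the drum shows the number of items packed, and leave the roll of tape where it is.

Things in the scene. Friction and masses are not known exactly. Their poses are not given: they have to be found in the camera images.
- bin_floor (a point): fixed grey crate, 75 mm high, 150 mm wide (y): a solid latch deck (flat top at 75 mm, x = -200 to -82 mm from here) and an open bin (outer 165 mm in x, inside 155 x 140 mm, rim at 75 mm). This point: centre of the bin's inner floor, 5 mm above the table. x runs along the crate from deck to hinged rim, y across, z up
- lid (a joint): the bin's lid, grey slab 165 x 150 x 10 mm hinged along the bin's far (+x) rim; 0 = shut (top at 85 mm), 1.57 = upright, starts leaning back at 1.7 to 1.95. Its stiff hinge (0.28 N m) holds it where left. No handle: from behind (+x), push its outer face over and down near the free edge, beside the keeper
- lid_hinge (a point): midpoint of the lid's hinge axis (along the crate's y), at the lower face of the shut lid, 75 mm above the table; crate's axes
- keeper (a point): steel hook for the latch, 30 mm wide in y, on top of the lid near its free edge: a post 21 mm high with a lip overhanging 5 mm on its hinge (+x) side. This point, 9 mm above the lid's top, is where the loop's cross bar sits when latched, against the post and under the lip. Axes of the lid, like the crate's when shut
- lever (a joint): draw latch lever on the deck, turning about y: 0 = down flat (latched, pointing to -x), 1.57 = upright, starts 1.46 to 1.72, at most 1.8; friction (0.09 N m) keeps it where left. With the loop hooked it comes taut near 1.05, then needs up to 0.17 N m (3 N at the end); below about 0.2 it snaps over centre and stays down
- lever_pivot (a point): the lever's hinge axis (along y), on the crate's centre line, 22 mm above the deck; crate's axes
- lever_end (a point): free end of the steel lever, 80 mm from its pivot; the lever is 28 mm wide (y) and 8 mm thick. Push it from its keeper (+x) side over to -x and down onto the deck, where its top face lies 26 mm above the deck
- loop_hinge (a point): axis (along y) about which the latch's U-shaped wire loop swings; it is carried by the lever, 28 mm from the lever's pivot
- loop_bar (a point): middle of the loop's cross bar (8 mm thick, along y), 89 mm from loop_hinge; loop 57 mm wide, its arms pass either side of lever and keeper, springy lengthwise by about 4 mm. Starts folded back over the lever against a stop; it swings freely and falls by its weight either side of upright. Hooked = this bar on the +x side of the keeper post, below the lip. Loop and hook really catch
- loop_knob (a point): centre of the black knob (20 mm disc, 14 mm thick along y: pinch it along y) for swinging the loop in its arc about loop_hinge. It stands 32 mm square off the loop (upwards when the loop lies on the lid) and 8 mm beyond the bar, and can turn between the fingers meanwhile
- button_top (a point): centre of the top of the tally counter's round black button, 26 mm across, 96 mm above the table. It goes 11 mm straight down to its stop against a spring and ratchet (up to 4 N); each full press moves the drum on by one, a press under 9 mm only by part of a step. Let it come fully up before the next press
- drum (a joint): the counter's drum, about a level axis: 0.628 rad for each count, 0 at the start (no dots on top); the button only turns it forward
- drum_top (a point): top of the counter's black ten-sided drum, 56 mm across: the flat uppermost, under the little pointer, carries as many white dots as are counted (none to nine). The fixed grey counter is about 92 x 94 mm, 74 mm high, the button on its housing beside the drum
- hexkey_set_mid (a point): kit item (may be absent): folding hex key set 30 x 92 x 24 mm, lying flat, long along its y; this point is its centre
- screwdriver_mid (a point): kit item (may be absent): small screwdriver, 140 mm long along its y, ribbed handle 25 mm thick; this point is the middle of the 80 mm handle, 30 mm from the tool's middle towards +y (the blade points to -y)
- marker_pen_mid (a point): kit item (may be absent): marker pen, 131 mm long along its y, 16 mm thick; this point is on the barrel's axis, 20 mm from the pen's middle towards +y; grip it there
- profile_mid (a point): kit item (may be absent): straight piece of slotted aluminium profile, 20 x 140 x 20 mm, long along its y; this point is its centre
- tape_roll: bystander: roll of tape, 96 mm across, 25 mm high, lying flat; origin under its centre
Things that resemble listed ones, but are neither listed nor needed, are in the scene too. Of the things that look like the part that bears profile_mid, the largest one is meant.

How it is judged:
On the way, in this order (a step that is already met when the one before it is completed fails the run):
1. every kit item that is there lies in the bin (x of hexkey_set_mid in the frame of bin_floor between -0.078 and 0.078 m and y of hexkey_set_mid in the frame of bin_floor between -0.071 and 0.071 m and z of hexkey_set_mid in the frame of bin_floor between -0.005 and 0.07 m and x of screwdriver_mid in the frame of bin_floor between -0.078 and 0.078 m and y of screwdriver_mid in the frame of bin_floor between -0.071 and 0.071 m and z of screwdriver_mid in the frame of bin_floor between -0.005 and 0.07 m and x of marker_pen_mid in the frame of bin_floor between -0.078 and 0.078 m and y of marker_pen_mid in the frame of bin_floor between -0.071 and 0.071 m and z of marker_pen_mid in the frame of bin_floor between -0.005 and 0.07 m and x of profile_mid in the frame of bin_floor between -0.078 and 0.078 m and y of profile_mid in the frame of bin_floor between -0.071 and 0.071 m and z of profile_mid in the frame of bin_floor between -0.005 and 0.07 m), for 0.2 s.
2. the lid is shut on them (all of step 1 and value of joint lid below 0.03 rad), for 0.2 s.
3. the loop is hooked over the keeper while the lever is still up (value of joint lid below 0.03 rad and x of loop_bar in the frame of keeper between -0.004 and 0.022 m and z of loop_bar in the frame of keeper between -0.009 and 0.008 m and value of joint lever above 0.7 rad), for 0.2 s.
4. the lever is pressed down past centre, with the loop still hooked (value of joint lid below 0.03 rad and x of loop_bar in the frame of keeper between -0.004 and 0.022 m and z of loop_bar in the frame of keeper between -0.009 and 0.008 m and value of joint lever below 0.08 rad), for 0.2 s.
At the end, for the whole second after the job is handed in: All kit items present lie in the bin, the lid is shut (under 0.03 rad), the loop's bar is behind and under the keeper's hook, the lever is down (under 0.08 rad), and the drum stands at as many steps of 0.628 rad as there are items (within 0.22 rad) (all of step 1 and all of step 4 and (((height (world z) of hexkey_set_mid above -5 m or value of joint drum above 90 rad) and (height (world z) of screwdriver_mid above -5 m or value of joint drum above 90 rad) and (height (world z) of marker_pen_mid above -5 m or value of joint drum above 90 rad) and (height (world z) of profile_mid above -5 m or value of joint drum above 90 rad) and value of joint drum between 2.29327 and 2.73327 rad) or (((height (world z) of hexkey_set_mid below -5 m and value of joint drum above -90 rad) or (height (world z) of screwdriver_mid below -5 m and value of joint drum above -90 rad) or (height (world z) of marker_pen_mid below -5 m and value of joint drum above -90 rad) or (height (world z) of profile_mid below -5 m and value of joint drum above -90 rad)) and value of joint drum between 1.66496 and 2.10496 rad))); the robot touches nothing.
It fails at once if the roll of tape is pushed more than 4 cm (distance of tape_roll from where it was at the start of the episode above 0.04 m).
Of hexkey_set, screwdriver, marker_pen, profile only 3 to 4 are there at a start; the rules pass over those that are not, and their reading is None.
At some moment in a run one of hexkey_set, screwdriver, marker_pen, profile may be knocked a few centimetres aside while the robot is not near it.
Once in a run the grip may slacken for a moment while it holds something.
It also fails if it takes over 210 s, if anything falls off the work surface, if the arm or the gripper's body presses on something with over 40 N, if the wrist force passes 120 N, or if a joint passes its speed limit or range.

## Working session

There is one attempt and no reset: what is moved stays moved. The work goes in short steps, Python scripts to look and compute and a tool call to move; the robot and the scene stay as the last step left them, time stands still between calls to the robot, and variables do not carry over. Pictures are saved under pics/ and viewed, at most 14 in all, crops included, and the job is handed in when it is done.

Besides the shell and the picture viewer there is one more tool, called after ">>>" by a JSON object that holds its "op" and its "data". servo_tool: Moves the arm, as the interface text tells. Its arguments: {"type":"object","properties":{"targets":{"type":"array"},"grip_force":{"type":"number"}},"required":["targets"]}

```bash
mkdir -p pics; cat > h.py <<'E'
import numpy as np, cv2
from cell import get_state, get_image, finish_job
def snap(n,save=None):
    d=get_image(n)
    if save: cv2.imwrite('pics/'+save,cv2.cvtColor(d['img'],cv2.COLOR_RGB2BGR))
    return d
def ray(d,u,v):
    r=d['R'].T@np.linalg.inv(d['camera_matrix'])@np.array([u,v,1.]); o=-d['R'].T@d['t']; return o,r
def onz(d,u,v,z):
    o,r=ray(d,u,v); return o+r*(z-o[2])/r[2]
def proj(d,X):
    p=d['camera_matrix']@(d['R']@np.asarray(X,float)+d['t']); return p[:2]/p[2]
E
python3 - <<'E'
from h import *
for n in('top','side'):
    d=snap(n,n+'0.png'); print(n,-d['R'].T@d['t'],d['R'][2],d['camera_matrix'][0,0])
    im=cv2.imread('pics/%s0.png'%n); cv2.imwrite('pics/%s0b.png'%n,cv2.resize(im,(800,600),interpolation=cv2.INTER_CUBIC))
print(get_state())
E
```

```text
top [0.39639233 0.06834458 1.1506178 ] [ 0.06568271  0.00200663 -0.99783854] 443.3222526298432
side [0.29532904 0.79929167 0.49385049] [ 0.22235504 -0.85791225 -0.46318982] 347.5968570223627
{'clock': 0.1, 'joint_pos': array([-1.30729423e+00,  3.79391793e-01,  1.73473664e+00,  3.64566608e-05,
        1.02851647e+00, -3.33211382e-02]), 'dq': array([-1.97663089e-03, -2.59708806e-03,  2.18724650e-04, -3.65964398e-05,
       -5.77649051e-04,  2.02678689e-03]), 'tau': array([-7.28934992e-04, -7.65035963e+01, -4.35291409e+01,  6.52113534e-02,
        3.98349389e-02,  1.16181070e-05]), 'ee_pos': array([ 0.20462267, -0.66900215,  0.18382186]), 'tool_rot': array([ 9.89008451e-01,  1.47858063e-01, -4.49135706e-05, -5.24438167e-04]), 'wrist_force': array([ 0.23234747, -0.11833599, -0.13249513]), 'wrist_torque': array([0.03028666, 0.01606364, 0.04950019]), 'grasp_force': 0.0, 'finger_gap': 0.09112991941550505}
```

View pics/top0b.png

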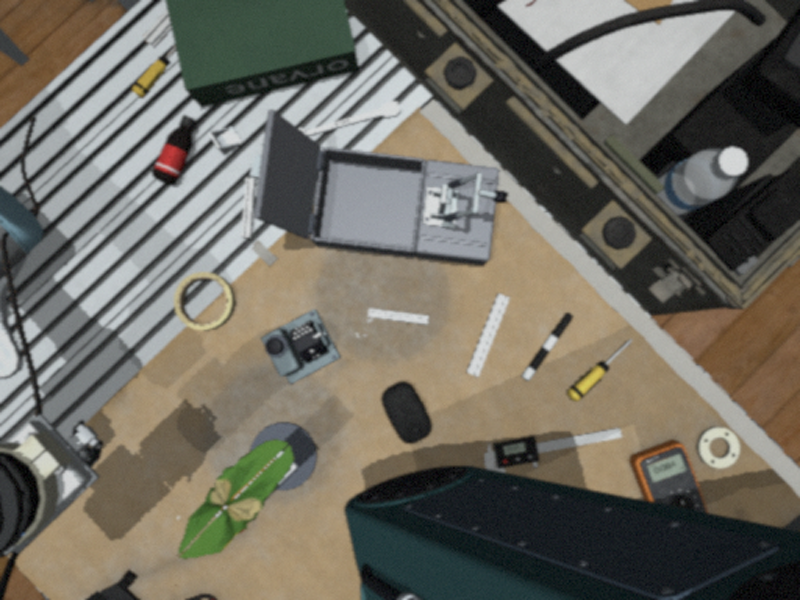

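View pics/side0b.png

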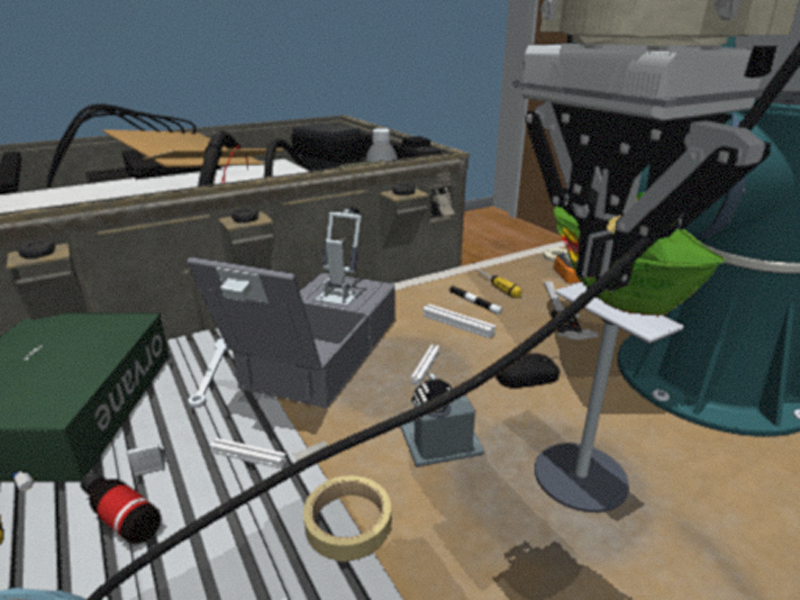

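Top view (800 px scale): crate bin at (370,200) with the lid upright to its left and the latch at (455,200). The counter is at (300,345) and the tape at (205,300). Profile candidates are the long one at (488,335), about 85 px ≈ 140 mm, and shorter ones at (398,316) and (250,205). The marker is at (548,345). Screwdriver candidates are (600,370) and the one by the box at (150,75). I see no hex key set, but the arm hides the lower right.

```bash
python3 - <<'E'
from h import *
d=snap('top'); k=.64
P={'prof':[(502,296,.02),(473,374,.02)],'prof2':[(368,313,.02),(428,320,.02)],'prof3':[(250,178,.02),(248,236,.02)],'mark':[(570,315,.008),(526,379,.008)],'sd':[(572,397,.0125),(630,342,.0125)],'sd2':[(135,95,.012),(170,50,.012)],
'crate':[(498,165,.075),(488,262,.075),(326,152,.075),(316,240,.075)],'lidtop':[(270,112,.23),(258,215,.23)],'tape':[(205,302,.025)],'btn':[(277,341,.096)],'drum':[(310,348,.074)],'greenstand':[(284,455,0)],'flower':[(180,553,.3),(295,455,.3)],'img':[(0,0,0),(800,0,0),(0,600,0),(800,600,0)]}
for n,l in P.items():
    print(n,[onz(d,u*k,v*k,z).round(3).tolist() for u,v,z in l])
E
```

```text
prof [[0.471, -0.084, 0.02], [0.343, -0.038, 0.02]]
prof2 [[0.44, 0.135, 0.02], [0.43, 0.037, 0.02]]
prof3 [[0.659, 0.335, 0.02], [0.563, 0.335, 0.02]]
mark [[0.443, -0.198, 0.008], [0.336, -0.126, 0.008]]
sd [[0.309, -0.2, 0.012], [0.4, -0.295, 0.012]]
sd2 [[0.799, 0.534, 0.012], [0.878, 0.479, 0.012]]
crate [[0.674, -0.068, 0.075], [0.52, -0.054, 0.075], [0.69, 0.203, 0.075], [0.55, 0.215, 0.075]]
lidtop [[0.702, 0.261, 0.23], [0.56, 0.273, 0.23]]
tape [[0.453, 0.4, 0.025]]
btn [[0.392, 0.268, 0.096]]
drum [[0.382, 0.22, 0.074]]
greenstand [[0.205, 0.269, 0.0]]
flower [[0.136, 0.338, 0.3], [0.255, 0.203, 0.3]]
img [[0.966, 0.778, 0.0], [0.989, -0.592, 0.0], [-0.035, 0.721, 0.0], [-0.011, -0.573, 0.0]]
```

>>> {"op": "servo_tool", "data": {"targets": [{"dz":4},{"dz":8},{"dz":12},{"dz":14}]}}

```text
$.targets[0]: bad value
```

>>> {"op": "servo_tool", "data": {"targets": [{"gripper":9.1,"dx":0,"dy":0,"dz":4,"rx":0,"ry":0,"rz":0},{"gripper":9.1,"dx":2,"dy":3,"dz":8,"rx":0,"ry":0,"rz":-0.1},{"gripper":9.1,"dx":4,"dy":6,"dz":12,"rx":0,"ry":0,"rz":-0.2},{"gripper":9.1,"dx":6,"dy":9,"dz":14,"rx":0,"ry":0,"rz":-0.3},{"gripper":9.1,"dx":9,"dy":12,"dz":14,"rx":0,"ry":0,"rz":-0.4},{"gripper":9.1,"dx":12,"dy":15,"dz":14,"rx":0,"ry":0,"rz":-0.5},{"gripper":9.1,"dx":16,"dy":18,"dz":14,"rx":0,"ry":0,"rz":-0.6},{"gripper":9.1,"dx":20,"dy":20,"dz":14,"rx":0,"ry":0,"rz":-0.65},{"gripper":9.1,"dx":24,"dy":22,"dz":14,"rx":0,"ry":0,"rz":-0.65},{"gripper":9.1,"dx":27,"dy":25,"dz":14,"rx":0,"ry":0,"rz":-0.65},{"gripper":9.1,"dx":30,"dy":28,"dz":14,"rx":0,"ry":0,"rz":-0.65},{"gripper":9.1,"dx":33,"dy":31,"dz":14,"rx":0,"ry":0,"rz":-0.65},{"gripper":9.1,"dx":34,"dy":32,"dz":14,"rx":0,"ry":0,"rz":-0.65}]}}

```text
clock: 1.23
ee_pos: [0.5398, -0.3536, 0.3243]
tool_rot: [0.984, -0.176, -0.0, -0.0]
wrist_force: [-0.3, -0.1, -0.3]
finger_gap: 0.091
grasp_force: 0.0
```

```bash
python3 - <<'E'
from h import *
d=snap('top','t1.png');s=snap('side','s1.png')
a=cv2.imread('pics/t1.png')[190:384]; b=cv2.imread('pics/top0.png')[60:180,140:340]
cv2.imwrite('pics/t1c.png',cv2.resize(a,None,fx=1.56,fy=1.56,interpolation=cv2.INTER_CUBIC))
cv2.imwrite('pics/crate.png',cv2.resize(b,None,fx=4,fy=4,interpolation=cv2.INTER_CUBIC))
E
```

```text
(no output)
```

View pics/t1c.png

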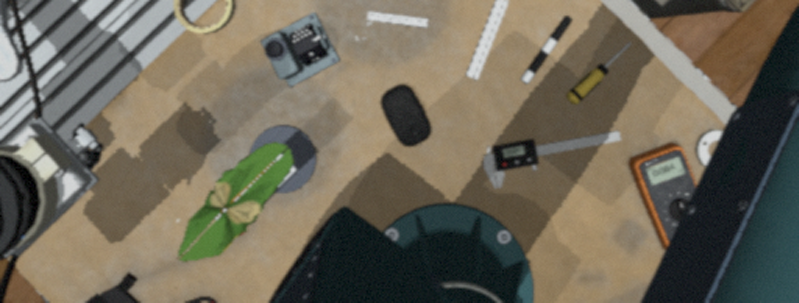

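View pics/crate.png

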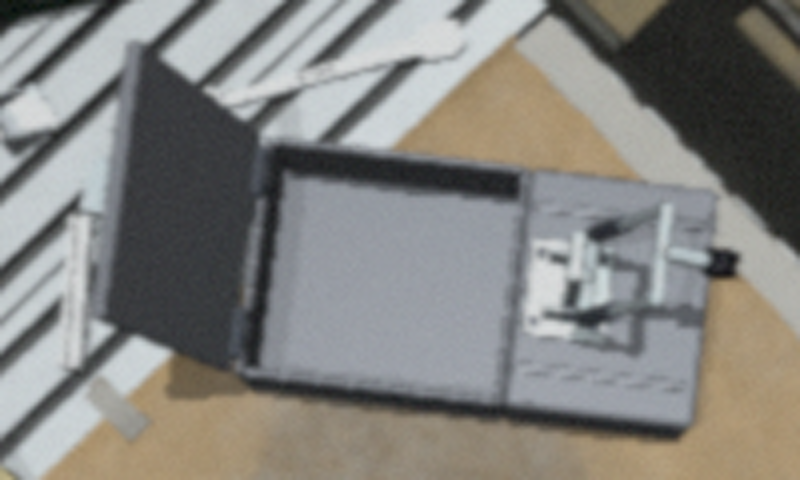

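No hex key set is visible in either view with the lower right now uncovered, so 3 items are present: profile, marker and screwdriver. Crate crop: deck corners (716,188) and (693,425), bin corners (262,145) and (240,372), loop bar (662,255), black knob (725,262).

```bash
cat >> h.py <<'E'
def blob(m,near,d,z,r=40):
    n,l,st,c=cv2.connectedComponentsWithStats(m.astype(np.uint8))
    out=[]
    for i in range(1,n):
        if st[i,4]<15 or np.hypot(*(c[i]-near))>r: continue
        pts=np.argwhere(l==i)[:,::-1].astype(np.float32)
        b=cv2.boxPoints(cv2.minAreaRect(pts)); w=[onz(d,u,v,z)[:2] for u,v in b]
        e=[w[1]-w[0],w[2]-w[1]]; L=max(e,key=np.linalg.norm); S=min(e,key=np.linalg.norm)
        ctr=np.mean(w,0); print('blob',st[i,4],c[i].round(1),'ctr',ctr.round(4),'L %.3f S %.3f'%(np.linalg.norm(L),np.linalg.norm(S)),'ang %.3f'%(np.arctan2(L[1],L[0])%np.pi),'r %.3f'%np.hypot(*ctr))
E
python3 - <<'E'
from h import *
d=snap('top','t2.png'); im=d['img']; hsv=cv2.cvtColor(im,cv2.COLOR_RGB2HSV)
white=(hsv[...,1]<45)&(hsv[...,2]>150)
yel=(hsv[...,0]>20)&(hsv[...,0]<32)&(hsv[...,1]>150)&(hsv[...,2]>70)
dark=hsv[...,2]<70
k=.64
print('prof');blob(white,np.array([488,335])*k,d,.02,25)
print('sd');blob(yel,np.array([588,382])*k,d,.012,20)
print('marker white');blob(white,np.array([548,345])*k,d,.008,28)
print('marker dark');blob(dark,np.array([548,345])*k,d,.008,28)
C=lambda x,y:(140+x/4,60+y/4)
for n,(x,y) in dict(df=(716,188),dn=(693,425),bn=(240,372),bf=(262,145),vf=(522,168),vn=(505,405)).items(): print(n,onz(d,*C(x,y),.075).round(4))
a=cv2.imread('pics/t2.png')[180:270,290:420]
cv2.imwrite('pics/items.png',cv2.resize(a,None,fx=6,fy=6,interpolation=cv2.INTER_CUBIC))
E
```

```text
prof
blob 512 [312.  214.2] ctr [ 0.4082 -0.0608] L 0.142 S 0.024 ang 2.772 r 0.413
sd
blob 91 [377.7 242.3] ctr [ 0.3392 -0.2303] L 0.049 S 0.018 ang 2.363 r 0.410
marker white
blob 59 [351.8 219. ] ctr [ 0.3975 -0.1643] L 0.023 S 0.017 ang 2.507 r 0.430
blob 39 [338. 239.] ctr [ 0.3455 -0.1294] L 0.015 S 0.015 ang 1.589 r 0.369
marker dark
blob 68 [359.6 207.5] ctr [ 0.4272 -0.1847] L 0.040 S 0.011 ang 2.529 r 0.465
blob 64 [344.3 229.1] ctr [ 0.371  -0.1458] L 0.034 S 0.012 ang 2.561 r 0.399
df [ 0.6708 -0.069   0.075 ]
dn [ 0.5239 -0.0564  0.075 ]
bn [0.5516 0.2208 0.075 ]
bf [0.6927 0.211  0.075 ]
vf [0.6812 0.0505 0.075 ]
vn [0.5342 0.0585 0.075 ]
```

View pics/items.png

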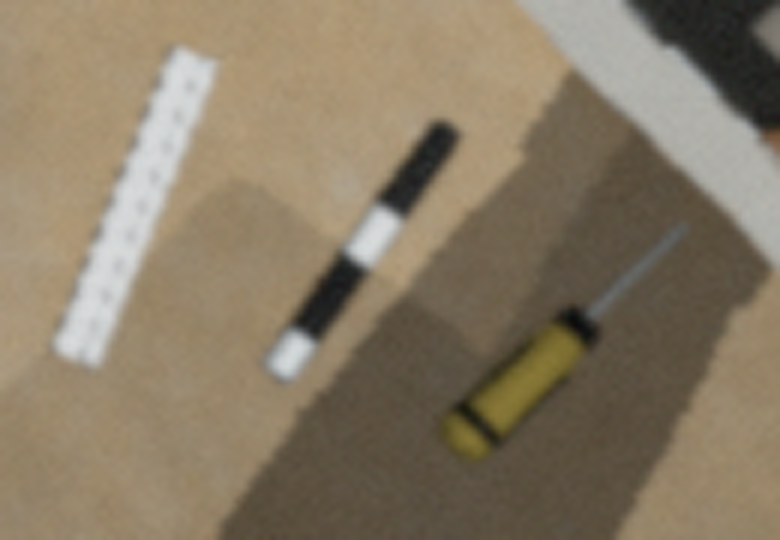

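Items crop: slotted profile from (195,55) to (80,355), 142 mm long, so it is the largest of its kind and the one meant. The marker runs from (440,130) to (285,370), and the yellow screwdriver handle from (450,440) to (590,320) with its blade toward the upper right. Bin centre ≈ (0.6145, 0.135), crate yaw 0.08. I'll take the profile first.

>>> {"op": "servo_tool", "data": {"targets": [{"gripper":5,"dx":-1,"dy":3,"dz":-2,"rx":0,"ry":0,"rz":0},{"gripper":5,"dx":-2,"dy":6,"dz":-4,"rx":0,"ry":0,"rz":0},{"gripper":5,"dx":-3.5,"dy":9,"dz":-6,"rx":0,"ry":0,"rz":0},{"gripper":5,"dx":-5,"dy":12,"dz":-8,"rx":0,"ry":0,"rz":-0.016},{"gripper":5,"dx":-6.5,"dy":15,"dz":-10,"rx":0,"ry":0,"rz":-0.016},{"gripper":5,"dx":-8,"dy":18,"dz":-12,"rx":0,"ry":0,"rz":-0.016},{"gripper":5,"dx":-9.5,"dy":21,"dz":-14,"rx":0,"ry":0,"rz":-0.016},{"gripper":5,"dx":-10.5,"dy":24,"dz":-16,"rx":0,"ry":0,"rz":-0.016},{"gripper":5,"dx":-11,"dy":27,"dz":-18,"rx":0,"ry":0,"rz":-0.016},{"gripper":5,"dx":-11.5,"dy":28.7,"dz":-20,"rx":0,"ry":0,"rz":-0.016},{"gripper":5,"dx":-11.5,"dy":28.7,"dz":-23,"rx":0,"ry":0,"rz":-0.016},{"gripper":5,"dx":-11.5,"dy":28.7,"dz":-24,"rx":0,"ry":0,"rz":-0.016},{"gripper":5,"dx":-11.5,"dy":28.7,"dz":-24,"rx":0,"ry":0,"rz":-0.016}]}}

```text
clock: 2.47
ee_pos: [0.4218, -0.0686, 0.0827]
tool_rot: [0.983, -0.184, -0.002, -0.0]
wrist_force: [-0.9, 0.1, 0.3]
finger_gap: 0.0502
grasp_force: 0.0
```

```bash
python3 - <<'E'
from h import *
s=get_state();print(s['joint_pos'].round(3))
d=snap('top','t3.png'); hsv=cv2.cvtColor(d['img'],cv2.COLOR_RGB2HSV)
white=(hsv[...,1]<45)&(hsv[...,2]>150)
blob(white,np.array([312,214]),d,.02,35)
e=snap('side');
a=cv2.cvtColor(e['img'],cv2.COLOR_RGB2BGR); u=proj(e,[.425,-.067,.02]).astype(int); print(u)
cv2.imwrite('pics/s3.png',cv2.resize(a[u[1]-60:u[1]+40,u[0]-75:u[0]+75],None,fx=5,fy=5,interpolation=cv2.INTER_CUBIC))
E
```

```text
[-0.216  0.118  2.312 -0.     0.716  1.725]
[287 200]
```

View pics/s3.png

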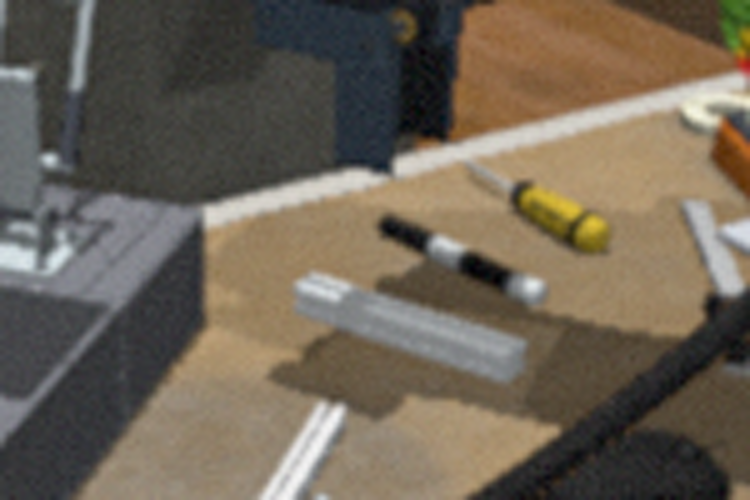

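Side crop: profile lies untouched from (320,285) to (510,365), with fingertips (navy) above it at (365,170) and (430,140). Descending.

>>> {"op": "servo_tool", "data": {"targets": [{"gripper":5,"dx":0,"dy":0,"dz":-3,"rx":0,"ry":0,"rz":0},{"gripper":5,"dx":0,"dy":0,"dz":-5,"rx":0,"ry":0,"rz":0},{"gripper":5,"dx":0,"dy":0,"dz":-6,"rx":0,"ry":0,"rz":0},{"gripper":5,"dx":0,"dy":0,"dz":-6,"rx":0,"ry":0,"rz":0},{"gripper":5,"dx":0,"dy":0,"dz":-6,"rx":0,"ry":0,"rz":0}]}}

```text
clock: 2.98
ee_pos: [0.4241, -0.0688, 0.0253]
tool_rot: [0.983, -0.184, 0.0, -0.0]
wrist_force: [0.6, 0.2, 0.3]
finger_gap: 0.0499
grasp_force: 0.0
```

>>> {"op": "servo_tool", "data": {"targets": [{"gripper":5,"dx":0,"dy":0.1,"dz":-1.3,"rx":0,"ry":0,"rz":0},{"gripper":5,"dx":0,"dy":0.1,"dz":-1.3,"rx":0,"ry":0,"rz":0},{"gripper":1,"dx":0,"dy":0.1,"dz":-1.3,"rx":0,"ry":0,"rz":0},{"gripper":1,"dx":0,"dy":0.1,"dz":-1.3,"rx":0,"ry":0,"rz":0},{"gripper":1,"dx":0,"dy":0.1,"dz":-1.3,"rx":0,"ry":0,"rz":0},{"gripper":1,"dx":0,"dy":0.1,"dz":-1.3,"rx":0,"ry":0,"rz":0},{"gripper":1,"dx":0,"dy":0.1,"dz":-1.3,"rx":0,"ry":0,"rz":0},{"gripper":1,"dx":0,"dy":0.1,"dz":1,"rx":0,"ry":0,"rz":0},{"gripper":1,"dx":0,"dy":0.1,"dz":5,"rx":0,"ry":0,"rz":0},{"gripper":1,"dx":0,"dy":0.1,"dz":9,"rx":0,"ry":0,"rz":0},{"gripper":1,"dx":0,"dy":0.1,"dz":13,"rx":0,"ry":0,"rz":0},{"gripper":1,"dx":0,"dy":0.1,"dz":16,"rx":0,"ry":0,"rz":0},{"gripper":1,"dx":0,"dy":0.1,"dz":16,"rx":0,"ry":0,"rz":0}], "grip_force": 40}}

```text
clock: 4.07
ee_pos: [0.4267, -0.068, 0.1905]
tool_rot: [0.983, -0.184, 0.004, 0.0]
wrist_force: [0.6, -1.0, 0.5]
finger_gap: 0.0098
grasp_force: 0.0
```

```bash
python3 - <<'E'
from h import *
s=get_state();print(s['ee_pos'],s['joint_pos'].round(3))
e=snap('side');
a=cv2.cvtColor(e['img'],cv2.COLOR_RGB2BGR); 
cv2.imwrite('pics/s4.png',cv2.resize(a[90:260,180:400],None,fx=3.5,fy=3.5,interpolation=cv2.INTER_CUBIC))
E
```

```text
[ 0.42666076 -0.06797299  0.19047873] [-0.212 -0.079  2.257 -0.     0.955  1.728]
```

View pics/s4.png

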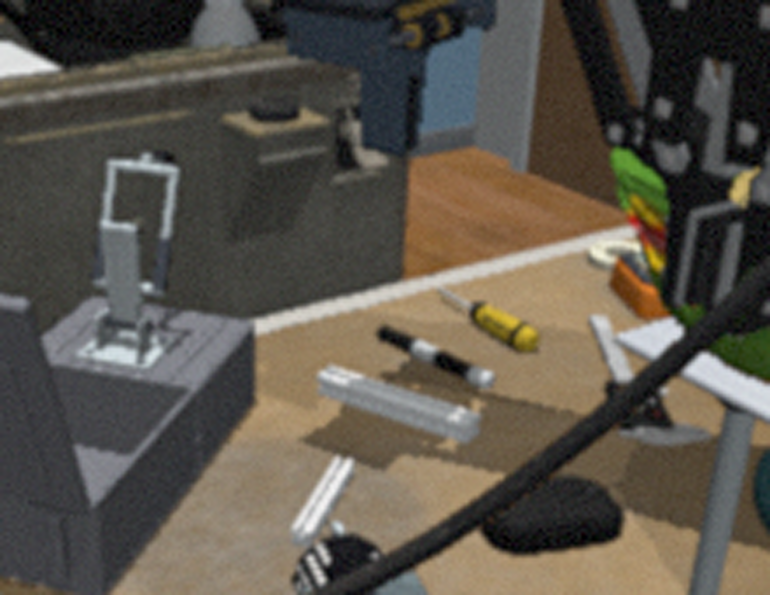

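Side crop: profile still on the table at (400,400), nothing in the gripper (navy, tips near (390,150)). I'll check the profile pose and where the tips really are.

```bash
python3 - <<'E'
from h import *
s=get_state(); p=s['ee_pos']
e=snap('side');d=snap('top','t4.png')
f=lambda u:((u-np.array([180,90]))*3.5).round(0)
for z in(0,-.008,.011): print('tip crop',f(proj(e,p+[0,0,z])))
for X in([.474,-.086,.01],[.343,-.036,.01],[.474,-.086,.0],[.343,-.036,.0]): print(f(proj(e,X)))
hsv=cv2.cvtColor(d['img'],cv2.COLOR_RGB2HSV)
m=((hsv[...,1]<45)&(hsv[...,2]>150))
blob(m,np.array([312,214]),d,.02,45)
print('side ends on z=0.02', onz(e,180+320/3.5,90+370/3.5,.02),onz(e,180+475/3.5,90+410/3.5,.02))
print('top proj tcp',proj(d,p))
E
```

```text
tip crop [386. 190.]
tip crop [385. 200.]
tip crop [386. 176.]
[322. 380.]
[473. 429.]
[322. 390.]
[472. 440.]
blob 50 [301.9 233.2] ctr [ 0.3621 -0.0354] L 0.037 S 0.011 ang 2.988 r 0.364
side ends on z=0.02 [ 0.47565922 -0.0837054   0.02      ] [ 0.34332978 -0.04820779  0.02      ]
top proj tcp [324.10770533 205.42775522]
```

```bash
python3 - <<'E'
from h import *
e=snap('side');d=snap('top'); p=get_state()['ee_pos']
a=cv2.cvtColor(e['img'],cv2.COLOR_RGB2BGR)[60:180,240:340]; b=cv2.cvtColor(d['img'],cv2.COLOR_RGB2BGR)[150:270,260:360]
z=np.hstack([a,b]); z=cv2.resize(z,None,fx=4,fy=4,interpolation=cv2.INTER_CUBIC); z=cv2.convertScaleAbs(z,alpha=1.6,beta=25)
u=(proj(e,p)-[240,60])*4; cv2.drawMarker(z,tuple(int(i) for i in u),(0,0,255),0,14)
u=(proj(d,p)-[260,150])*4+[400,0]; cv2.drawMarker(z,tuple(int(i) for i in u),(0,0,255),0,14)
cv2.imwrite('pics/z5.png',z)
E
```

```text
(no output)
```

View pics/z5.png

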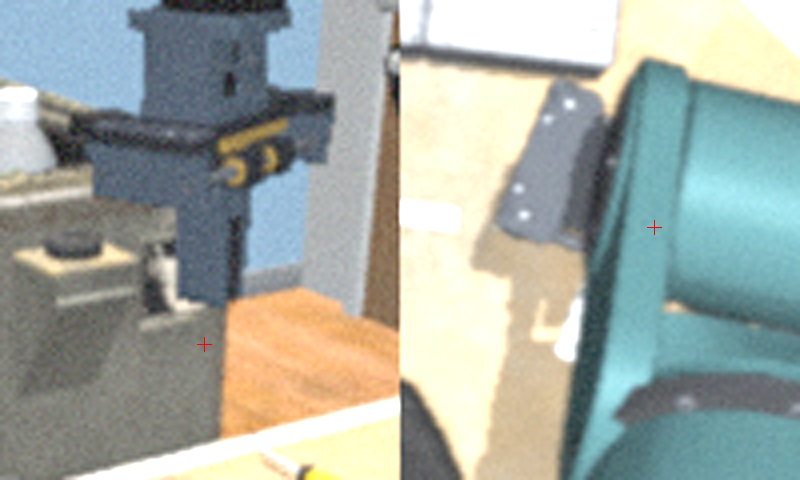

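The red cross marks where the tip should project, at (205,345). The visible fingertip ends at (205,305), so the fingers sit about 35 mm higher than reported, and they closed above the profile. I'll go back down and feel for contact.

>>> {"op": "servo_tool", "data": {"targets": [{"gripper":5,"dx":0,"dy":0,"dz":-4,"rx":0,"ry":0,"rz":0},{"gripper":5,"dx":0,"dy":0,"dz":-8,"rx":0,"ry":0,"rz":0},{"gripper":5,"dx":0,"dy":0,"dz":-12,"rx":0,"ry":0,"rz":0},{"gripper":5,"dx":-0.1,"dy":0,"dz":-16,"rx":0,"ry":0,"rz":0},{"gripper":5,"dx":-0.1,"dy":0,"dz":-17.5,"rx":0,"ry":0,"rz":0},{"gripper":5,"dx":-0.1,"dy":0,"dz":-17.5,"rx":0,"ry":0,"rz":0},{"gripper":5,"dx":-0.1,"dy":0,"dz":-17.5,"rx":0,"ry":0,"rz":0}]}}

```text
clock: 4.9
ee_pos: [0.4212, -0.0671, 0.0084]
tool_rot: [0.983, -0.184, -0.002, -0.0]
wrist_force: [-0.4, 0.2, 0.6]
finger_gap: 0.0494
grasp_force: 0.0
```

```bash
python3 - <<'E'
from h import *
s=get_state(); p=s['ee_pos']; print(p,s['joint_pos'].round(3),s['wrist_force'])
e=snap('side','s6.png'); g=e['img'].astype(int)
m=(g[...,2]>g[...,0]+15)&(g.sum(2)<260)
u=proj(e,p); print('tcp px',u,'tip',proj(e,p-[0,0,.008]))
for c in range(int(u[0])-22,int(u[0])+23,3):
    r=np.where(m[60:260,c])[0]; print(c,(r.max()+60) if len(r) else None,end='; ')
E
```

```text
[ 0.42124916 -0.06707161  0.0083678 ] [-0.213  0.284  2.322  0.     0.54   1.727] [-0.42957561  0.20598201  0.56167405]
tcp px [288.68956518 204.1422775 ] tip [288.56616081 206.57202162]
266 175; 269 176; 272 177; 275 178; 278 179; 281 197; 284 198; 287 259; 290 185; 293 159; 296 167; 299 174; 302 153; 305 137; 308 157;
```

>>> {"op": "servo_tool", "data": {"targets": [{"gripper":5,"dx":0.2,"dy":0,"dz":-1,"rx":0,"ry":0,"rz":0},{"gripper":5,"dx":0.2,"dy":0,"dz":-1,"rx":0,"ry":0,"rz":0},{"gripper":5,"dx":0.2,"dy":0,"dz":-1,"rx":0,"ry":0,"rz":0}]}}

```text
clock: 5.2
ee_pos: [0.4252, -0.0675, 0.0005]
tool_rot: [0.983, -0.184, 0.001, 0.0]
wrist_force: [0.0, -0.7, -0.1]
finger_gap: 0.05
grasp_force: 0.0
```

```bash
python3 - <<'E'
from h import *
s=get_state(); p=s['ee_pos']; print(p,s['joint_pos'].round(3),s['wrist_force'])
e=snap('side','s7.png'); g=e['img'].astype(int)
m=(g[...,2]>g[...,0]+15)&(g.sum(2)<260)
for c in range(266,310,3):
    r=np.where(m[60:230,c])[0]; print(c,(r.max()+60) if len(r) else None,end='; ')
E
```

```text
[ 0.42521792 -0.06745284  0.00049038] [-0.211  0.305  2.317  0.     0.518  1.728] [ 0.03505205 -0.74710969 -0.12285145]
266 178; 269 179; 272 179; 275 181; 278 197; 281 199; 284 200; 287 201; 290 161; 293 161; 296 170; 299 181; 302 142; 305 158; 308 160;
```

No contact though the reported tip is at −7 mm, so the height reading is biased. Continuing down.

>>> {"op": "servo_tool", "data": {"targets": [{"gripper":5,"dx":0,"dy":0,"dz":-1,"rx":0,"ry":0,"rz":0},{"gripper":5,"dx":0,"dy":0,"dz":-1,"rx":0,"ry":0,"rz":0},{"gripper":5,"dx":0,"dy":0,"dz":-1.5,"rx":0,"ry":0,"rz":0},{"gripper":5,"dx":0,"dy":0,"dz":-1.5,"rx":0,"ry":0,"rz":0}]}}

```text
clock: 5.58
ee_pos: [0.4242, -0.0673, -0.0162]
tool_rot: [0.983, -0.184, -0.0, -0.0]
wrist_force: [-0.1, 0.4, -0.6]
finger_gap: 0.0502
grasp_force: 0.0
```

```bash
python3 - <<'E'
from h import *
s=get_state(); p=s['ee_pos']; print(p,s['wrist_force'])
e=snap('side','s8.png'); g=e['img'].astype(int)
m=(g[...,2]>g[...,0]+15)&(g.sum(2)<260)
for c in range(266,310,3):
    r=np.where(m[60:230,c])[0]; print(c,(r.max()+60) if len(r) else None,end='; ')
E
```

```text
[ 0.42418201 -0.06727559 -0.01618175] [-0.10825816  0.43279235 -0.63400188]
266 184; 269 185; 272 186; 275 187; 278 203; 281 205; 284 204; 287 207; 290 168; 293 185; 296 179; 299 182; 302 148; 305 130; 308 165;
```

>>> {"op": "servo_tool", "data": {"targets": [{"gripper":5,"dx":0,"dy":0,"dz":-0.5,"rx":0,"ry":0,"rz":0},{"gripper":5,"dx":0,"dy":0,"dz":-1,"rx":0,"ry":0,"rz":0},{"gripper":5,"dx":0,"dy":0,"dz":-1,"rx":0,"ry":0,"rz":0},{"gripper":1,"dx":0,"dy":0,"dz":-1,"rx":0,"ry":0,"rz":0},{"gripper":1,"dx":0,"dy":0,"dz":-1,"rx":0,"ry":0,"rz":0},{"gripper":1,"dx":0,"dy":0,"dz":-1,"rx":0,"ry":0,"rz":0},{"gripper":1,"dx":0,"dy":0,"dz":-1,"rx":0,"ry":0,"rz":0},{"gripper":1,"dx":0,"dy":0,"dz":-1,"rx":0,"ry":0,"rz":0}]}}

```text
clock: 6.3
ee_pos: [0.4247, -0.0674, -0.0254]
tool_rot: [0.983, -0.184, 0.0, 0.0]
wrist_force: [-0.2, -0.7, 1.3]
finger_gap: 0.0199
grasp_force: 37.7
```

Profile gripped (gap 19.9 mm). Lifting, then around the latch to the bin, turning it along the crate.

>>> {"op": "servo_tool", "data": {"targets": [{"gripper":1,"dx":0,"dy":0,"dz":3,"rx":0,"ry":0,"rz":0},{"gripper":1,"dx":0,"dy":0,"dz":7,"rx":0,"ry":0,"rz":0},{"gripper":1,"dx":0,"dy":0,"dz":11,"rx":0,"ry":0,"rz":0.1},{"gripper":1,"dx":0,"dy":3,"dz":13,"rx":0,"ry":0,"rz":0.22},{"gripper":1,"dx":0,"dy":6,"dz":14,"rx":0,"ry":0,"rz":0.34},{"gripper":1,"dx":0,"dy":9,"dz":14,"rx":0,"ry":0,"rz":0.46},{"gripper":1,"dx":0,"dy":12,"dz":14,"rx":0,"ry":0,"rz":0.58},{"gripper":1,"dx":0,"dy":14.5,"dz":14,"rx":0,"ry":0,"rz":0.7},{"gripper":1,"dx":0,"dy":17,"dz":14,"rx":0,"ry":0,"rz":0.82},{"gripper":1,"dx":0,"dy":19,"dz":14,"rx":0,"ry":0,"rz":0.94},{"gripper":1,"dx":1,"dy":21,"dz":14,"rx":0,"ry":0,"rz":1.06},{"gripper":1,"dx":3,"dy":22.2,"dz":14,"rx":0,"ry":0,"rz":1.18},{"gripper":1,"dx":5,"dy":22.2,"dz":14,"rx":0,"ry":0,"rz":1.3},{"gripper":1,"dx":7,"dy":22.2,"dz":14,"rx":0,"ry":0,"rz":1.42},{"gripper":1,"dx":9,"dy":22.2,"dz":14,"rx":0,"ry":0,"rz":1.54},{"gripper":1,"dx":11,"dy":22.2,"dz":14,"rx":0,"ry":0,"rz":1.66},{"gripper":1,"dx":13,"dy":22.2,"dz":14,"rx":0,"ry":0,"rz":1.78},{"gripper":1,"dx":15.5,"dy":22.2,"dz":14,"rx":0,"ry":0,"rz":1.86},{"gripper":1,"dx":15.5,"dy":22.2,"dz":14,"rx":0,"ry":0,"rz":1.86},{"gripper":1,"dx":15.5,"dy":22.2,"dz":14,"rx":0,"ry":0,"rz":1.86}]}}

```text
clock: 7.97
ee_pos: [0.5801, 0.1545, 0.1142]
tool_rot: [0.735, 0.678, -0.0, -0.0]
wrist_force: [-1.0, 0.0, -0.4]
finger_gap: 0.0199
grasp_force: 40.0
```

```bash
python3 - <<'E'
from h import *
s=get_state(); p=s['ee_pos']; print(p,s['joint_pos'].round(3),s['finger_gap'],s['grasp_force'])
e=snap('side');d=snap('top')
a=cv2.cvtColor(e['img'],cv2.COLOR_RGB2BGR)[50:250,100:300]; b=cv2.cvtColor(d['img'],cv2.COLOR_RGB2BGR)[50:250,130:330]
z=np.hstack([a,b]); z=cv2.resize(z,None,fx=2,fy=2,interpolation=cv2.INTER_CUBIC)
cv2.imwrite('pics/z9.png',z)
E
```

```text
[0.58006028 0.15453748 0.11416677] [0.222 0.319 1.971 0.    0.852 0.302] 0.01987210597742567 39.998356103897095
```

View pics/z9.png

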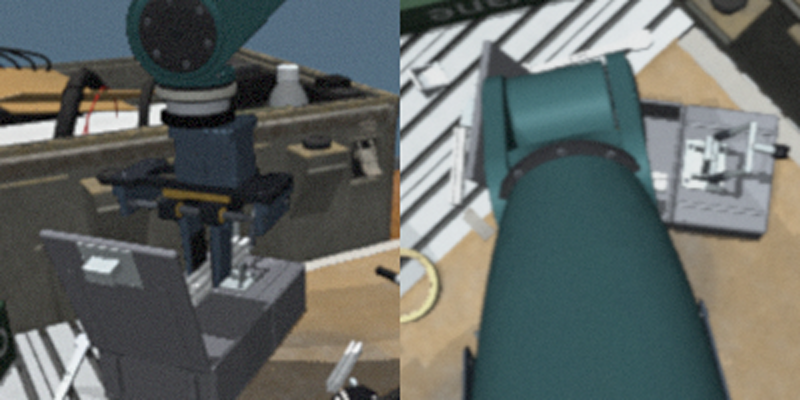

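Profile held over the bin at left crop (215,265), clear of the lid and latch. Lowering and releasing.

>>> {"op": "servo_tool", "data": {"targets": [{"gripper":1,"dx":0,"dy":0,"dz":-3,"rx":0,"ry":0,"rz":0},{"gripper":1,"dx":0,"dy":0,"dz":-6,"rx":0,"ry":0,"rz":0},{"gripper":1,"dx":0,"dy":0,"dz":-9,"rx":0,"ry":0,"rz":0},{"gripper":1,"dx":0,"dy":0,"dz":-11,"rx":0,"ry":0,"rz":0},{"gripper":1,"dx":0,"dy":0,"dz":-11.5,"rx":0,"ry":0,"rz":0},{"gripper":1,"dx":0,"dy":0,"dz":-11.5,"rx":0,"ry":0,"rz":0},{"gripper":1,"dx":0,"dy":0,"dz":-11.5,"rx":0,"ry":0,"rz":0}]}}

```text
clock: 8.65
ee_pos: [0.5797, 0.1548, 0.0004]
tool_rot: [0.735, 0.678, 0.0, 0.0]
wrist_force: [0.3, -0.1, -0.4]
finger_gap: 0.0197
grasp_force: 40.0
```

>>> {"op": "servo_tool", "data": {"targets": [{"gripper":3,"dx":0,"dy":0,"dz":0,"rx":0,"ry":0,"rz":0},{"gripper":3,"dx":0,"dy":0,"dz":0,"rx":0,"ry":0,"rz":0},{"gripper":3,"dx":0,"dy":0,"dz":0,"rx":0,"ry":0,"rz":0},{"gripper":3,"dx":0,"dy":0,"dz":3,"rx":0,"ry":0,"rz":0},{"gripper":3,"dx":0,"dy":0,"dz":7,"rx":0,"ry":0,"rz":0},{"gripper":3,"dx":0,"dy":0,"dz":11,"rx":0,"ry":0,"rz":0},{"gripper":3,"dx":-4,"dy":0,"dz":12,"rx":0,"ry":0,"rz":0.1},{"gripper":3,"dx":-8,"dy":0,"dz":12,"rx":0,"ry":0,"rz":0.2},{"gripper":3,"dx":-12,"dy":-1,"dz":12,"rx":0,"ry":0,"rz":0.3},{"gripper":4,"dx":-15,"dy":-4,"dz":12,"rx":0,"ry":0,"rz":0.4},{"gripper":4,"dx":-16,"dy":-8,"dz":12,"rx":0,"ry":0,"rz":0.5},{"gripper":4,"dx":-16,"dy":-12,"dz":12,"rx":0,"ry":0,"rz":0.6},{"gripper":4,"dx":-16,"dy":-16,"dz":11,"rx":0,"ry":0,"rz":0.7},{"gripper":4,"dx":-17,"dy":-20,"dz":10,"rx":0,"ry":0,"rz":0.8},{"gripper":4,"dx":-18,"dy":-24,"dz":9,"rx":0,"ry":0,"rz":0.9},{"gripper":4,"dx":-18,"dy":-28,"dz":8,"rx":0,"ry":0,"rz":1.0},{"gripper":4,"dx":-18,"dy":-32,"dz":6,"rx":0,"ry":0,"rz":1.045},{"gripper":4,"dx":-18,"dy":-32.1,"dz":5,"rx":0,"ry":0,"rz":1.045},{"gripper":4,"dx":-18,"dy":-32.1,"dz":5,"rx":0,"ry":0,"rz":1.045}]}}

```text
clock: 10.23
ee_pos: [0.3988, -0.1695, 0.0477]
tool_rot: [0.3, 0.954, -0.0, -0.0]
wrist_force: [-0.4, -0.2, -0.3]
finger_gap: 0.0397
grasp_force: 0.0
```

```bash
python3 - <<'E'
from h import *
s=get_state(); p=s['ee_pos']; print(p,s['tool_rot'].round(3),s['joint_pos'].round(3),s['finger_gap'])
d=snap('top','t10.png'); e=snap('side','s10.png'); hsv=cv2.cvtColor(d['img'],cv2.COLOR_RGB2HSV)
white=(hsv[...,1]<45)&(hsv[...,2]>150)
yel=(hsv[...,0]>20)&(hsv[...,0]<32)&(hsv[...,1]>150)&(hsv[...,2]>70)
print('bin');blob((hsv[...,1]<45)&(hsv[...,2]>165),proj(d,[.6145,.1352,.02]),d,.025,35)
print('sd');blob(yel,np.array([377,242]),d,.012,40)
hs=cv2.cvtColor(e['img'],cv2.COLOR_RGB2HSV)
w=(hs[...,1]<60)&(hs[...,2]>130); q=proj(e,[.3975,-.1643,.008]); print('marker white expected side',q,proj(e,[.3455,-.1294,.008]));blob(w,q,e,.008,35)
y=(hs[...,0]>20)&(hs[...,0]<32)&(hs[...,1]>150)&(hs[...,2]>70); q=proj(e,[.339,-.23,.012]);print(q);blob(y,q,e,.012,30)
E
```

```text
[ 0.39875788 -0.16946741  0.04770969] [ 0.3    0.954 -0.    -0.   ] [-0.456  0.201  2.309 -0.     0.632 -1.417] 0.0397356928399887
bin
blob 2406 [238.9 131.3] ctr [0.6175 0.1318] L 0.147 S 0.123 ang 1.436 r 0.631
sd
marker white expected side [301.5905841  190.34562425] [317.4402197  197.47130355]
blob 16 [300.7 189.4] ctr [ 0.4015 -0.1708] L 0.020 S 0.018 ang 2.484 r 0.436
[322.64483583 182.34312606]
blob 106 [324.4 183.5] ctr [ 0.3339 -0.2237] L 0.082 S 0.049 ang 2.341 r 0.402
```

>>> {"op": "servo_tool", "data": {"targets": [{"gripper":4,"dx":0.1,"dy":0.3,"dz":-3,"rx":0,"ry":0,"rz":0},{"gripper":4,"dx":0.1,"dy":0.3,"dz":-6,"rx":0,"ry":0,"rz":0},{"gripper":4,"dx":0.1,"dy":0.3,"dz":-7.3,"rx":0,"ry":0,"rz":0},{"gripper":4,"dx":0.1,"dy":0.3,"dz":-7.3,"rx":0,"ry":0,"rz":0},{"gripper":4,"dx":0.1,"dy":0.3,"dz":-7.3,"rx":0,"ry":0,"rz":0}]}}

```text
clock: 10.75
ee_pos: [0.4008, -0.1625, -0.023]
tool_rot: [0.298, 0.955, 0.0, -0.0]
wrist_force: [0.1, 0.6, 0.7]
finger_gap: 0.0403
grasp_force: 0.0
```

>>> {"op": "servo_tool", "data": {"targets": [{"gripper":4,"dx":0,"dy":0,"dz":-0.2,"rx":0,"ry":0,"rz":0},{"gripper":0.5,"dx":0,"dy":0,"dz":-0.3,"rx":0,"ry":0,"rz":0},{"gripper":0.5,"dx":0,"dy":0,"dz":-0.3,"rx":0,"ry":0,"rz":0},{"gripper":0.5,"dx":0,"dy":0,"dz":-0.3,"rx":0,"ry":0,"rz":0},{"gripper":0.5,"dx":0,"dy":0,"dz":-0.3,"rx":0,"ry":0,"rz":0},{"gripper":0.5,"dx":0,"dy":0,"dz":-0.3,"rx":0,"ry":0,"rz":0},{"gripper":0.5,"dx":0,"dy":0,"dz":-0.3,"rx":0,"ry":0,"rz":0}], "grip_force": 30}}

```text
clock: 11.33
ee_pos: [0.4009, -0.1635, -0.0261]
tool_rot: [0.298, 0.954, -0.0, 0.0]
wrist_force: [-0.6, 1.3, 8.8]
finger_gap: 0.0155
grasp_force: 30.0
```

Contact with the table at reported z −0.026, so true z ≈ reported + 0.034. Marker gripped (gap 15.5 mm).

>>> {"op": "servo_tool", "data": {"targets": [{"gripper":0.5,"dx":0,"dy":0,"dz":3,"rx":0,"ry":0,"rz":0},{"gripper":0.5,"dx":0,"dy":0,"dz":7,"rx":0,"ry":0,"rz":0},{"gripper":0.5,"dx":0,"dy":0,"dz":11,"rx":0,"ry":0,"rz":-0.1},{"gripper":0.5,"dx":1,"dy":4,"dz":14,"rx":0,"ry":0,"rz":-0.2},{"gripper":0.5,"dx":2,"dy":8,"dz":14,"rx":0,"ry":0,"rz":-0.3},{"gripper":0.5,"dx":2,"dy":12,"dz":14,"rx":0,"ry":0,"rz":-0.4},{"gripper":0.5,"dx":2,"dy":16,"dz":14,"rx":0,"ry":0,"rz":-0.5},{"gripper":0.5,"dx":2,"dy":20,"dz":14,"rx":0,"ry":0,"rz":-0.6},{"gripper":0.5,"dx":3,"dy":24,"dz":14,"rx":0,"ry":0,"rz":-0.7},{"gripper":0.5,"dx":5,"dy":27,"dz":14,"rx":0,"ry":0,"rz":-0.8},{"gripper":0.5,"dx":8,"dy":28.6,"dz":14,"rx":0,"ry":0,"rz":-0.9},{"gripper":0.5,"dx":12,"dy":28.6,"dz":14,"rx":0,"ry":0,"rz":-1.0},{"gripper":0.5,"dx":16,"dy":28.6,"dz":14,"rx":0,"ry":0,"rz":-1.045},{"gripper":0.5,"dx":20,"dy":28.6,"dz":14,"rx":0,"ry":0,"rz":-1.045},{"gripper":0.5,"dx":21,"dy":28.6,"dz":14,"rx":0,"ry":0,"rz":-1.045},{"gripper":0.5,"dx":21,"dy":28.6,"dz":14,"rx":0,"ry":0,"rz":-1.045}]}}

```text
clock: 12.67
ee_pos: [0.6135, 0.1226, 0.1134]
tool_rot: [0.735, 0.678, 0.001, 0.0]
wrist_force: [-0.7, 0.1, -1.1]
finger_gap: 0.0153
grasp_force: 30.0
```

>>> {"op": "servo_tool", "data": {"targets": [{"gripper":0.5,"dx":0,"dy":0,"dz":-3,"rx":0,"ry":0,"rz":0},{"gripper":0.5,"dx":0,"dy":0,"dz":-6,"rx":0,"ry":0,"rz":0},{"gripper":0.5,"dx":0,"dy":0,"dz":-9,"rx":0,"ry":0,"rz":0},{"gripper":0.5,"dx":0,"dy":0,"dz":-11,"rx":0,"ry":0,"rz":0},{"gripper":0.5,"dx":0,"dy":0,"dz":-11,"rx":0,"ry":0,"rz":0},{"gripper":0.5,"dx":0,"dy":0,"dz":-11,"rx":0,"ry":0,"rz":0}]}}

```text
clock: 13.17
ee_pos: [0.6091, 0.1225, 0.003]
tool_rot: [0.735, 0.678, -0.001, -0.001]
wrist_force: [0.6, 0.5, 0.4]
finger_gap: 0.0155
grasp_force: 30.0
```

>>> {"op": "servo_tool", "data": {"targets": [{"gripper":2.4,"dx":0,"dy":0,"dz":0,"rx":0,"ry":0,"rz":0},{"gripper":2.4,"dx":0,"dy":0,"dz":0,"rx":0,"ry":0,"rz":0},{"gripper":2.4,"dx":0,"dy":0,"dz":3,"rx":0,"ry":0,"rz":0},{"gripper":2.4,"dx":0,"dy":0,"dz":7,"rx":0,"ry":0,"rz":0},{"gripper":2.4,"dx":0,"dy":0,"dz":11,"rx":0,"ry":0,"rz":0},{"gripper":4.5,"dx":-4,"dy":0,"dz":12,"rx":0,"ry":0,"rz":0.1},{"gripper":4.5,"dx":-8,"dy":0,"dz":12,"rx":0,"ry":0,"rz":0.2},{"gripper":4.5,"dx":-12,"dy":0,"dz":12,"rx":0,"ry":0,"rz":0.3},{"gripper":4.5,"dx":-15.5,"dy":-2,"dz":12,"rx":0,"ry":0,"rz":0.4},{"gripper":4.5,"dx":-18,"dy":-5,"dz":12,"rx":0,"ry":0,"rz":0.5},{"gripper":4.5,"dx":-18,"dy":-9,"dz":12,"rx":0,"ry":0,"rz":0.6},{"gripper":4.5,"dx":-18,"dy":-13,"dz":12,"rx":0,"ry":0,"rz":0.7},{"gripper":4.5,"dx":-18,"dy":-17,"dz":12,"rx":0,"ry":0,"rz":0.8},{"gripper":4.5,"dx":-18,"dy":-21,"dz":12,"rx":0,"ry":0,"rz":0.86},{"gripper":4.5,"dx":-19,"dy":-25,"dz":11,"rx":0,"ry":0,"rz":0.86},{"gripper":4.5,"dx":-21,"dy":-28.5,"dz":9,"rx":0,"ry":0,"rz":0.86},{"gripper":4.5,"dx":-23.5,"dy":-31.5,"dz":7,"rx":0,"ry":0,"rz":0.86},{"gripper":4.5,"dx":-26,"dy":-34.5,"dz":5,"rx":0,"ry":0,"rz":0.86},{"gripper":4.5,"dx":-26.2,"dy":-36.2,"dz":4,"rx":0,"ry":0,"rz":0.86},{"gripper":4.5,"dx":-26.2,"dy":-36.2,"dz":4,"rx":0,"ry":0,"rz":0.86}]}}

```text
clock: 14.83
ee_pos: [0.3466, -0.242, 0.0425]
tool_rot: [0.387, 0.922, -0.0, -0.0]
wrist_force: [-0.3, 0.7, -0.4]
finger_gap: 0.045
grasp_force: 0.0
```

```bash
python3 - <<'E'
from h import *
s=get_state(); p=s['ee_pos']; print(p,s['tool_rot'].round(3),s['finger_gap'])
e=snap('side','s11.png'); d=snap('top','t11.png');hs=cv2.cvtColor(e['img'],cv2.COLOR_RGB2HSV)
y=(hs[...,0]>20)&(hs[...,0]<32)&(hs[...,1]>150)&(hs[...,2]>70); q=proj(e,[.339,-.23,.012]);print(q);blob(y,q,e,.012,30)
a=cv2.cvtColor(e['img'],cv2.COLOR_RGB2BGR)[100:250,200:400]; b=cv2.cvtColor(d['img'],cv2.COLOR_RGB2BGR)[75:225,150:350]
cv2.imwrite('pics/z11.png',cv2.resize(np.hstack([a,b]),None,fx=2,fy=2,interpolation=cv2.INTER_CUBIC))
E
```

```text
[ 0.34661277 -0.24204949  0.04250186] [ 0.387  0.922 -0.    -0.   ] 0.04501994420636293
[322.64483583 182.34312606]
blob 115 [324.8 183.6] ctr [ 0.3332 -0.2245] L 0.084 S 0.052 ang 2.339 r 0.402
```

View pics/z11.png

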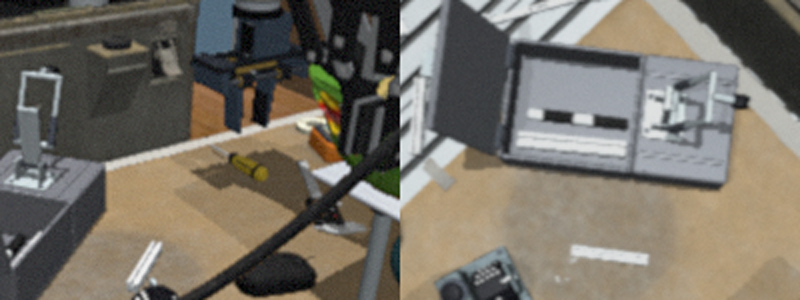

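Both items lie in the bin (right crop: marker (580,117), profile (570,145)), and the screwdriver is under the open fingers (245,165). Taking it.

>>> {"op": "servo_tool", "data": {"targets": [{"gripper":4.5,"dx":0,"dy":0.2,"dz":-3,"rx":0,"ry":0,"rz":0},{"gripper":4.5,"dx":0,"dy":0.2,"dz":-5.5,"rx":0,"ry":0,"rz":0},{"gripper":4.5,"dx":0,"dy":0.2,"dz":-6.4,"rx":0,"ry":0,"rz":0},{"gripper":4.5,"dx":0,"dy":0.2,"dz":-6.4,"rx":0,"ry":0,"rz":0},{"gripper":1,"dx":0,"dy":0.2,"dz":-6.4,"rx":0,"ry":0,"rz":0},{"gripper":1,"dx":0,"dy":0.2,"dz":-6.4,"rx":0,"ry":0,"rz":0},{"gripper":1,"dx":0,"dy":0.2,"dz":-6.4,"rx":0,"ry":0,"rz":0},{"gripper":1,"dx":0,"dy":0.2,"dz":-6.4,"rx":0,"ry":0,"rz":0}]}}

```text
clock: 15.6
ee_pos: [0.3494, -0.2378, -0.0194]
tool_rot: [0.385, 0.923, -0.0, 0.001]
wrist_force: [-0.3, 4.7, 15.4]
finger_gap: 0.0244
grasp_force: 30.0
```

>>> {"op": "servo_tool", "data": {"targets": [{"gripper":1,"dx":0,"dy":0,"dz":3,"rx":0,"ry":0,"rz":0},{"gripper":1,"dx":0,"dy":0,"dz":7,"rx":0,"ry":0,"rz":0},{"gripper":1,"dx":1,"dy":2,"dz":11,"rx":0,"ry":0,"rz":-0.1},{"gripper":1,"dx":3,"dy":5,"dz":14,"rx":0,"ry":0,"rz":-0.2},{"gripper":1,"dx":5.5,"dy":8,"dz":14,"rx":0,"ry":0,"rz":-0.3},{"gripper":1,"dx":7,"dy":11.5,"dz":14,"rx":0,"ry":0,"rz":-0.4},{"gripper":1,"dx":7.5,"dy":15,"dz":14,"rx":0,"ry":0,"rz":-0.5},{"gripper":1,"dx":7.5,"dy":19,"dz":14,"rx":0,"ry":0,"rz":-0.6},{"gripper":1,"dx":7.5,"dy":23,"dz":14,"rx":0,"ry":0,"rz":-0.7},{"gripper":1,"dx":7.5,"dy":27,"dz":14,"rx":0,"ry":0,"rz":-0.8},{"gripper":1,"dx":7.5,"dy":31,"dz":14,"rx":0,"ry":0,"rz":-0.86},{"gripper":1,"dx":8,"dy":35,"dz":14,"rx":0,"ry":0,"rz":-0.86},{"gripper":1,"dx":11,"dy":37.5,"dz":14,"rx":0,"ry":0,"rz":-0.86},{"gripper":1,"dx":15,"dy":38.3,"dz":14,"rx":0,"ry":0,"rz":-0.86},{"gripper":1,"dx":19,"dy":38.3,"dz":14,"rx":0,"ry":0,"rz":-0.86},{"gripper":1,"dx":23,"dy":38.3,"dz":14,"rx":0,"ry":0,"rz":-0.86},{"gripper":1,"dx":27,"dy":38.3,"dz":14,"rx":0,"ry":0,"rz":-0.86},{"gripper":1,"dx":30,"dy":38.3,"dz":14,"rx":0,"ry":0,"rz":-0.86},{"gripper":1,"dx":30,"dy":38.3,"dz":14,"rx":0,"ry":0,"rz":-0.86},{"gripper":1,"dx":30,"dy":38.3,"dz":14,"rx":0,"ry":0,"rz":-0.86}]}}

```text
clock: 17.27
ee_pos: [0.6495, 0.1455, 0.1197]
tool_rot: [0.735, 0.678, 0.0, 0.0]
wrist_force: [-0.5, -0.1, -1.0]
finger_gap: 0.0243
grasp_force: 30.0
```

```bash
python3 - <<'E'
from h import *
s=get_state(); print(s['ee_pos'],s['finger_gap'],s['grasp_force'])
e=snap('side','s12.png');hs=cv2.cvtColor(e['img'],cv2.COLOR_RGB2HSV)
y=(hs[...,0]>18)&(hs[...,0]<34)&(hs[...,1]>120)&(hs[...,2]>60)
p=s['ee_pos']+[0,0,.031]; q=proj(e,p);print(q);blob(y,q,e,.15,40)
E
```

```text
[0.6494538  0.14549364 0.1196732 ] 0.024327039257526772 29.963957369327545
[177.56560058 181.53711413]
```

>>> {"op": "servo_tool", "data": {"targets": [{"gripper":1,"dx":0,"dy":0,"dz":-3,"rx":0,"ry":0,"rz":0},{"gripper":1,"dx":0,"dy":0,"dz":-6,"rx":0,"ry":0,"rz":0},{"gripper":1,"dx":0,"dy":0,"dz":-9,"rx":0,"ry":0,"rz":0},{"gripper":1,"dx":0,"dy":0,"dz":-11.7,"rx":0,"ry":0,"rz":0},{"gripper":1,"dx":0,"dy":0,"dz":-11.7,"rx":0,"ry":0,"rz":0},{"gripper":1,"dx":0,"dy":0,"dz":-11.7,"rx":0,"ry":0,"rz":0},{"gripper":3.4,"dx":0,"dy":0,"dz":-11.7,"rx":0,"ry":0,"rz":0},{"gripper":3.4,"dx":0,"dy":0,"dz":-11.7,"rx":0,"ry":0,"rz":0},{"gripper":3.4,"dx":0,"dy":0,"dz":-11.7,"rx":0,"ry":0,"rz":0},{"gripper":3.4,"dx":0,"dy":0,"dz":-8,"rx":0,"ry":0,"rz":0},{"gripper":3.4,"dx":0,"dy":0,"dz":-4,"rx":0,"ry":0,"rz":0},{"gripper":3.4,"dx":0,"dy":0,"dz":0,"rx":0,"ry":0,"rz":0},{"gripper":3.4,"dx":-4,"dy":0,"dz":3,"rx":0,"ry":0,"rz":0},{"gripper":3.4,"dx":-8,"dy":0,"dz":5,"rx":0,"ry":0,"rz":0},{"gripper":3.4,"dx":-12,"dy":0,"dz":5,"rx":0,"ry":0,"rz":0},{"gripper":3.4,"dx":-16,"dy":0,"dz":5,"rx":0,"ry":0,"rz":0},{"gripper":2,"dx":-20,"dy":0,"dz":5,"rx":0,"ry":0,"rz":0},{"gripper":0,"dx":-22,"dy":2,"dz":5,"rx":0,"ry":0,"rz":0},{"gripper":0,"dx":-22,"dy":2,"dz":5,"rx":0,"ry":0,"rz":0}]}}

```text
clock: 18.9
ee_pos: [0.4246, 0.1666, 0.1702]
tool_rot: [0.735, 0.678, 0.0, -0.0]
wrist_force: [0.9, -0.4, 0.6]
finger_gap: 0.0166
grasp_force: 0.0
```

```bash
python3 - <<'E'
from h import *
s=get_state(); print(s['ee_pos'],s['finger_gap'],s['joint_pos'].round(2))
d=snap('top','t13.png');e=snap('side','s13.png');hs=cv2.cvtColor(d['img'],cv2.COLOR_RGB2HSV)
y=(hs[...,0]>18)&(hs[...,0]<34)&(hs[...,1]>120)&(hs[...,2]>60)
q=proj(d,[.6145,.1352,.02]);print(q);blob(y,q,d,.018,40)
# knob (black), button and side
k=hs[...,2]<45
q=np.array([140+725/4,60+262/4]);blob(k,q,d,.2,12)
q=proj(d,[.392,.268,.096]);blob(k,q,d,.096,12)
he=cv2.cvtColor(e['img'],cv2.COLOR_RGB2HSV)
a=cv2.cvtColor(e['img'],cv2.COLOR_RGB2BGR)[120:250,115:275]; b=cv2.cvtColor(d['img'],cv2.COLOR_RGB2BGR)[80:210,165:325]
cv2.imwrite('pics/z13.png',cv2.resize(np.hstack([a,b]),None,fx=2.5,fy=2.5,interpolation=cv2.INTER_CUBIC))
E
```

```text
[0.42460856 0.16662634 0.17016155] 0.016613673369640595 [0.32 0.   2.22 0.   0.92 0.4 ]
[236.77166399 132.46485129]
blob 179 [224.8 119.8] ctr [0.6478 0.1678] L 0.066 S 0.020 ang 1.516 r 0.669
blob 174 [169.7 222. ] ctr [0.3972 0.2936] L 0.093 S 0.022 ang 0.410 r 0.494
```

View pics/z13.png

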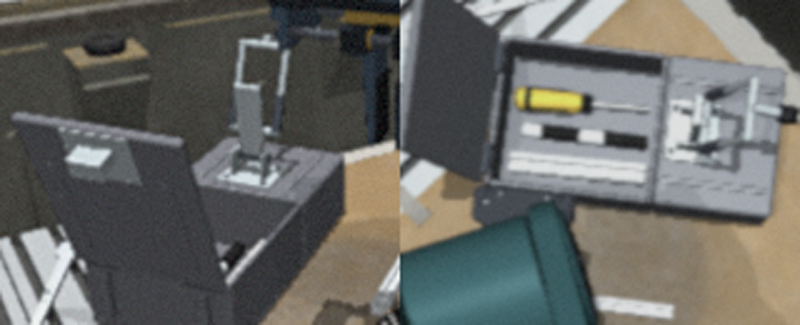

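All three items lie in the bin (right crop: screwdriver (560,100), marker (585,137), profile (580,165)). Next the lid: go behind it, then push it over beside the keeper.

>>> {"op": "servo_tool", "data": {"targets": [{"gripper":0,"dx":0,"dy":4,"dz":1,"rx":0,"ry":0,"rz":0},{"gripper":0,"dx":0,"dy":8,"dz":1,"rx":0,"ry":0,"rz":0},{"gripper":0,"dx":0,"dy":12,"dz":1,"rx":0,"ry":0,"rz":0},{"gripper":0,"dx":1,"dy":15.5,"dz":1,"rx":0,"ry":0,"rz":0},{"gripper":0,"dx":5,"dy":15.5,"dz":1,"rx":0,"ry":0,"rz":0},{"gripper":0,"dx":9,"dy":15.5,"dz":1,"rx":0,"ry":0,"rz":0},{"gripper":0,"dx":13,"dy":15.5,"dz":1,"rx":0,"ry":0,"rz":0},{"gripper":0,"dx":16.4,"dy":15.5,"dz":0,"rx":0,"ry":0,"rz":0},{"gripper":0,"dx":16.4,"dy":15.5,"dz":-0.2,"rx":0,"ry":0,"rz":0},{"gripper":0,"dx":16.4,"dy":15.5,"dz":-0.2,"rx":0,"ry":0,"rz":0}]}}

```text
clock: 19.83
ee_pos: [0.5945, 0.3198, 0.1663]
tool_rot: [0.735, 0.678, -0.0, -0.0]
wrist_force: [-0.5, -0.2, -0.1]
finger_gap: 0.0005
grasp_force: 0.0
```

>>> {"op": "servo_tool", "data": {"targets": [{"gripper":0,"dx":-0.3,"dy":-2,"dz":0,"rx":0,"ry":0,"rz":0},{"gripper":0,"dx":-0.4,"dy":-4,"dz":0,"rx":0,"ry":0,"rz":0},{"gripper":0,"dx":-0.5,"dy":-5.8,"dz":0,"rx":0,"ry":0,"rz":0},{"gripper":0,"dx":-0.6,"dy":-7.5,"dz":0,"rx":0,"ry":0,"rz":0},{"gripper":0,"dx":-0.7,"dy":-9.2,"dz":0,"rx":0,"ry":0,"rz":0},{"gripper":0,"dx":-0.8,"dy":-10.8,"dz":-0.2,"rx":0,"ry":0,"rz":0},{"gripper":0,"dx":-1,"dy":-12.5,"dz":-0.7,"rx":0,"ry":0,"rz":0},{"gripper":0,"dx":-1.1,"dy":-14.2,"dz":-1.3,"rx":0,"ry":0,"rz":0},{"gripper":0,"dx":-1.2,"dy":-15.7,"dz":-2.3,"rx":0,"ry":0,"rz":0},{"gripper":0,"dx":-1.3,"dy":-17.1,"dz":-3.4,"rx":0,"ry":0,"rz":0},{"gripper":0,"dx":-1.3,"dy":-17.1,"dz":-3.4,"rx":0,"ry":0,"rz":0}]}}

```text
clock: 20.75
ee_pos: [0.578, 0.147, 0.1309]
tool_rot: [0.735, 0.678, -0.002, -0.001]
wrist_force: [-1.2, -0.2, -1.0]
finger_gap: 0.0002
grasp_force: 0.0
```

```bash
python3 - <<'E'
from h import *
s=get_state(); print(s['ee_pos'],s['wrist_force'])
e=snap('side','s14.png');d=snap('top','t14.png')
E
```

```text
[0.57797512 0.14700607 0.13087696] [-1.17948575 -0.1809815  -1.04789873]
```

>>> {"op": "servo_tool", "data": {"targets": [{"gripper":0,"dx":-0.2,"dy":-1,"dz":-1.4,"rx":0,"ry":0,"rz":0},{"gripper":0,"dx":-0.2,"dy":-2,"dz":-2.8,"rx":0,"ry":0,"rz":0},{"gripper":0,"dx":-0.3,"dy":-2.6,"dz":-3.9,"rx":0,"ry":0,"rz":0},{"gripper":0,"dx":-0.3,"dy":-3,"dz":-5,"rx":0,"ry":0,"rz":0},{"gripper":0,"dx":-0.3,"dy":-3.2,"dz":-6.2,"rx":0,"ry":0,"rz":0},{"gripper":0,"dx":-0.3,"dy":-3.3,"dz":-7,"rx":0,"ry":0,"rz":0},{"gripper":0,"dx":-0.3,"dy":-3.3,"dz":-7,"rx":0,"ry":0,"rz":0},{"gripper":0,"dx":-0.3,"dy":-3.3,"dz":-7,"rx":0,"ry":0,"rz":0}]}}

```text
clock: 21.52
ee_pos: [0.5764, 0.1169, 0.063]
tool_rot: [0.735, 0.678, -0.0, -0.0]
wrist_force: [-0.3, -0.2, 0.3]
finger_gap: 0.0007
grasp_force: 0.0
```

>>> {"op": "servo_tool", "data": {"targets": [{"gripper":0,"dx":0,"dy":0,"dz":-0.2,"rx":0,"ry":0,"rz":0},{"gripper":0,"dx":0,"dy":0,"dz":-0.4,"rx":0,"ry":0,"rz":0},{"gripper":0,"dx":0,"dy":0,"dz":-0.6,"rx":0,"ry":0,"rz":0},{"gripper":0,"dx":0,"dy":0,"dz":-0.6,"rx":0,"ry":0,"rz":0},{"gripper":0,"dx":0,"dy":0,"dz":-0.6,"rx":0,"ry":0,"rz":0}]}}

```text
clock: 21.93
ee_pos: [0.5766, 0.1167, 0.0575]
tool_rot: [0.735, 0.678, 0.0, 0.0]
wrist_force: [-0.3, 0.2, 0.6]
finger_gap: 0.0005
grasp_force: 0.0
```

```bash
python3 - <<'E'
from h import *
s=get_state(); print(s['ee_pos'],s['wrist_force'])
e=snap('side','s15.png');d=snap('top','t15.png')
a=cv2.cvtColor(e['img'],cv2.COLOR_RGB2BGR)[90:250,115:275]; b=cv2.cvtColor(d['img'],cv2.COLOR_RGB2BGR)[60:220,165:325]
cv2.imwrite('pics/z15.png',cv2.resize(np.hstack([a,b]),None,fx=2.5,fy=2.5,interpolation=cv2.INTER_CUBIC))
E
```

```text
[0.57659604 0.11673164 0.05750973] [-0.31351963  0.24815972  0.63398831]
```

View pics/z15.png

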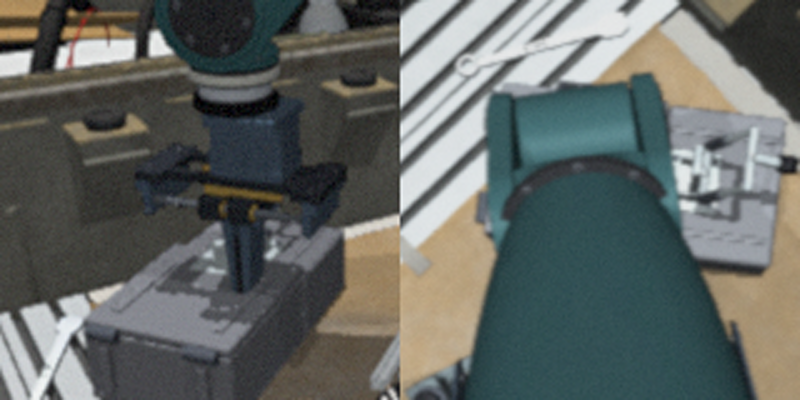

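Left crop shows the lid down on the crate with the fingertip on it at (240,290). I'll press until a clear reaction confirms it's seated.

>>> {"op": "servo_tool", "data": {"targets": [{"gripper":0,"dx":0,"dy":0,"dz":-0.2,"rx":0,"ry":0,"rz":0},{"gripper":0,"dx":0,"dy":0,"dz":-0.3,"rx":0,"ry":0,"rz":0},{"gripper":0,"dx":0,"dy":0,"dz":-0.4,"rx":0,"ry":0,"rz":0},{"gripper":0,"dx":0,"dy":0,"dz":-0.4,"rx":0,"ry":0,"rz":0}]}}

```text
clock: 22.37
ee_pos: [0.5769, 0.1167, 0.0559]
tool_rot: [0.735, 0.678, -0.0, -0.0]
wrist_force: [-17.7, -3.4, 43.3]
finger_gap: 0.0003
grasp_force: 21.9
```

>>> {"op": "servo_tool", "data": {"targets": [{"gripper":0,"dx":0,"dy":0,"dz":3,"rx":0,"ry":0,"rz":0},{"gripper":0,"dx":0,"dy":0,"dz":7,"rx":0,"ry":0,"rz":0},{"gripper":2,"dx":0,"dy":0,"dz":11,"rx":0,"ry":0,"rz":0},{"gripper":4,"dx":-4,"dy":0,"dz":15,"rx":0,"ry":0,"rz":0},{"gripper":4,"dx":-8,"dy":0,"dz":18,"rx":0,"ry":0,"rz":0},{"gripper":4,"dx":-12,"dy":0,"dz":21,"rx":0,"ry":0,"rz":0},{"gripper":4,"dx":-15,"dy":0,"dz":23,"rx":0,"ry":0,"rz":0},{"gripper":4,"dx":-15,"dy":0,"dz":23,"rx":0,"ry":0,"rz":0}]}}

```text
clock: 23.03
ee_pos: [0.4244, 0.1166, 0.2853]
tool_rot: [0.735, 0.678, 0.001, 0.0]
wrist_force: [0.9, -0.2, 1.1]
finger_gap: 0.0374
grasp_force: 0.0
```

```bash
cat >> h.py <<'E'
def tri(d,u,e,v):
    o1,r1=ray(d,*u);o2,r2=ray(e,*v);r1/=np.linalg.norm(r1);r2/=np.linalg.norm(r2)
    A=np.c_[r1,-r2];t=np.linalg.lstsq(A,o2-o1,rcond=None)[0];a=o1+r1*t[0];b=o2+r2*t[1];return ((a+b)/2).round(4),np.linalg.norm(a-b).round(4)
B=np.array([.6145,.1352,.005]);cx=np.array([.08,.997,0]);cy=np.array([-.997,.08,0])
def cr(X): v=np.asarray(X)-B; return np.array([v@cx,v@cy,X[2]]).round(4)
def wc(x,y,z): w=B+x*cx+y*cy; w[2]=z; return w
E
python3 - <<'E'
from h import *
s=get_state(); print(s['ee_pos'])
e=snap('side','s16.png');d=snap('top','t16.png')
for n,u,v in[('knob',(321.25,125.5),(225.7,134.3)),('bar',(305.5,123.8),(221.7,136.6)),('lever end',(285,122.5),(214.3,154.3))]:
    X,g=tri(d,u,e,v);print(n,X,g,cr(X))
he=cv2.cvtColor(e['img'],cv2.COLOR_RGB2HSV)
a=cv2.cvtColor(e['img'],cv2.COLOR_RGB2BGR)[115:215,175:255]; b=cv2.cvtColor(d['img'],cv2.COLOR_RGB2BGR)[85:185,255:335]
z=cv2.resize(np.hstack([a,b]),None,fx=5,fy=5,interpolation=cv2.INTER_CUBIC);cv2.imwrite('pics/z16.png',z)
E
```

```text
[0.42442648 0.11659624 0.2852956 ]
knob [ 0.5987 -0.0575  0.204 ] 0.0026 [-0.1934  0.0003  0.204 ]
bar [ 0.5994 -0.0234  0.2085] 0.0004 [-0.1593  0.0024  0.2085]
lever end [0.6075 0.0186 0.1745] 0.0031 [-0.1168 -0.0023  0.1745]
```

View pics/z16.png

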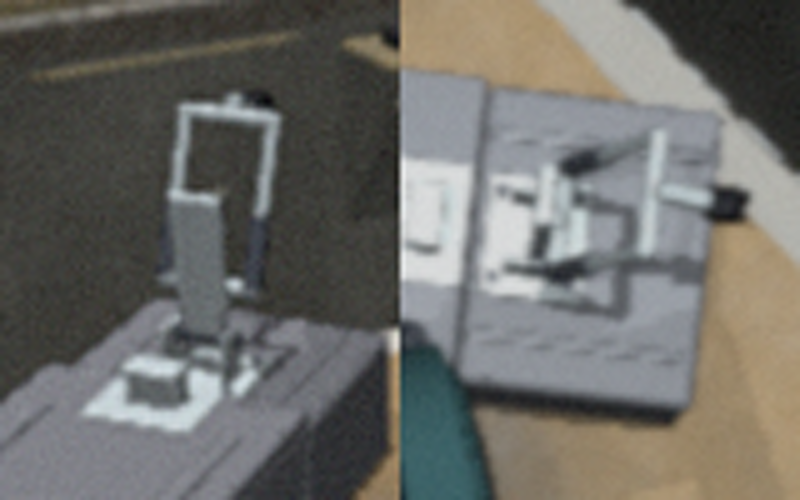

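Side crop: loop frame upright with its bar at (230,108), knob at (258,98), lever at (200,250), keeper at (155,385). Top crop: bar (655,190), knob (728,203), keeper (430,215). I'll fix the keeper position and the trunk clearance before the pinch.

```bash
python3 - <<'E'
from h import *
d=snap('top','t17.png');e=snap('side','s17.png')
# keeper top: px
for u,v in [((255+30/5,85+215/5),(175+155/5,115+368/5))]:
    X,g=tri(d,u,e,v);print('keeper',X,g,cr(X))
# keeper plate ends on lid and lid edge (z .085)
for q in[(400+85,85),(400+60,400)]: print('edge',cr(onz(d,255+(q[0]-400)/5,85+q[1]/5,.085)))
print('knob top blob');
h=cv2.cvtColor(d['img'],cv2.COLOR_RGB2HSV); blob(h[...,2]<60,np.array([320,125.5]),d,.204,6)
he=cv2.cvtColor(e['img'],cv2.COLOR_RGB2HSV); blob(he[...,2]<45,np.array([226,134.5]),e,.2,8)
# trunk edge at several heights along y=-.06
for col,row in [(528/1.5625*1.0,0)]: pass
for z in(0,.15,.25,.3):
    print(z,[onz(d,255+(x-400)/5,85+y/5,z)[:2].round(3).tolist() for x,y in((620,0),(800,120))])
# side: trunk top edge row at the col of knob (from s4: crop (230,60)) 
print('trunk top ray at x=.75..', [ (lambda o,r:(o+r*((.0-o[1])/r[1])).round(3).tolist())(*ray(e,180+230/3.5,90+52/3.5))])
print([ (lambda o,r,k:(o+r*((k-o[1])/r[1])).round(3).tolist())(*ray(e,180+230/3.5,90+52/3.5),k) for k in(-.05,-.1,-.15,-.2)])
E
```

```text
keeper [0.6112 0.0729 0.102 ] 0.0015 [-0.0624 -0.0017  0.102 ]
edge [-0.0828 -0.0709  0.085 ]
edge [-0.0856  0.0842  0.085 ]
knob top blob
blob 35 [319.9 125.6] ctr [ 0.5973 -0.054 ] L 0.015 S 0.011 ang 1.588 r 0.600
0 [[0.748, -0.025], [0.685, -0.121]]
0.15 [[0.702, -0.013], [0.648, -0.096]]
0.25 [[0.672, -0.005], [0.623, -0.08]]
0.3 [[0.656, -0.001], [0.61, -0.071]]
trunk top ray at x=.75.. [[0.526, 0.0, 0.3]]
[[0.541, -0.05, 0.288], [0.555, -0.1, 0.276], [0.57, -0.15, 0.264], [0.584, -0.2, 0.252]]
```

Knob ≈ (0.598, −0.056, 0.204), keeper at crate x = −0.062, and the trunk top (~0.235 m) lies below the gripper body. Going above the knob.

>>> {"op": "servo_tool", "data": {"targets": [{"gripper":3.5,"dx":3,"dy":-3,"dz":-0.5,"rx":0,"ry":0,"rz":0},{"gripper":3.5,"dx":5.5,"dy":-5.5,"dz":-1,"rx":0,"ry":0,"rz":0},{"gripper":3.5,"dx":8,"dy":-8,"dz":-1.5,"rx":0,"ry":0,"rz":0},{"gripper":3.5,"dx":10.5,"dy":-10.5,"dz":-2,"rx":0,"ry":0,"rz":0},{"gripper":3.5,"dx":13,"dy":-13,"dz":-2,"rx":0,"ry":0,"rz":0},{"gripper":3.5,"dx":15.5,"dy":-15.5,"dz":-3,"rx":0,"ry":0,"rz":0},{"gripper":3.5,"dx":17.4,"dy":-17.3,"dz":-5,"rx":0,"ry":0,"rz":0},{"gripper":3.5,"dx":17.4,"dy":-17.3,"dz":-7,"rx":0,"ry":0,"rz":0},{"gripper":3.5,"dx":17.4,"dy":-17.3,"dz":-7,"rx":0,"ry":0,"rz":0},{"gripper":3.5,"dx":17.4,"dy":-17.3,"dz":-7,"rx":0,"ry":0,"rz":0}]}}

```text
clock: 24.07
ee_pos: [0.5998, -0.0565, 0.2111]
tool_rot: [0.735, 0.678, -0.001, -0.002]
wrist_force: [-0.6, -0.9, 0.9]
finger_gap: 0.035
grasp_force: 0.0
```

```bash
python3 - <<'E'
from h import *
s=get_state();print(s['ee_pos'],s['wrist_force'])
e=snap('side');d=snap('top')
a=cv2.cvtColor(e['img'],cv2.COLOR_RGB2BGR)[90:190,175:275]
z=cv2.resize(a,None,fx=6,fy=6,interpolation=cv2.INTER_CUBIC);z=cv2.convertScaleAbs(z,alpha=1.5,beta=20);cv2.imwrite('pics/z18.png',z)
E
```

```text
[ 0.59980869 -0.05646524  0.21114814] [-0.62695434 -0.89089989  0.85395495]
```

View pics/z18.png

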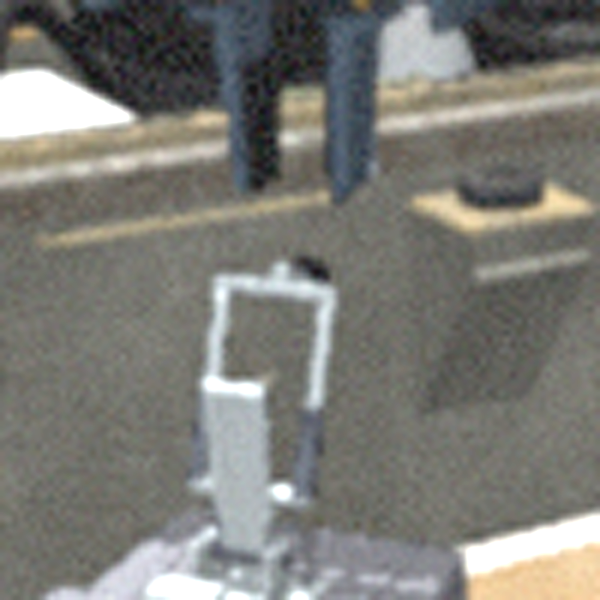

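Side view: the open fingers (245,185) and (350,195) straddle the knob at (312,268), about 34 mm below. Shifting 3 mm, lowering and pinching.

>>> {"op": "servo_tool", "data": {"targets": [{"gripper":3.5,"dx":-0.4,"dy":0,"dz":-2,"rx":0,"ry":0,"rz":0},{"gripper":3.5,"dx":-0.4,"dy":0,"dz":-4,"rx":0,"ry":0,"rz":0},{"gripper":3.5,"dx":-0.4,"dy":0,"dz":-4,"rx":0,"ry":0,"rz":0},{"gripper":0.5,"dx":-0.4,"dy":0,"dz":-4,"rx":0,"ry":0,"rz":0},{"gripper":0.5,"dx":-0.4,"dy":0,"dz":-4,"rx":0,"ry":0,"rz":0},{"gripper":0.5,"dx":-0.4,"dy":0,"dz":-4,"rx":0,"ry":0,"rz":0},{"gripper":0.5,"dx":-0.4,"dy":0,"dz":-4,"rx":0,"ry":0,"rz":0}], "grip_force": 12}}

```text
clock: 24.75
ee_pos: [0.5977, -0.0564, 0.175]
tool_rot: [0.735, 0.678, 0.001, 0.001]
wrist_force: [3.5, 0.5, 1.0]
finger_gap: 0.0134
grasp_force: 12.0
```

>>> {"op": "servo_tool", "data": {"targets": [{"gripper":0.5,"dx":0.1,"dy":1.1,"dz":0.8,"rx":0,"ry":0,"rz":0},{"gripper":0.5,"dx":0.2,"dy":2.3,"dz":1.4,"rx":0,"ry":0,"rz":0},{"gripper":0.5,"dx":0.3,"dy":3.5,"dz":1.9,"rx":0,"ry":0,"rz":0},{"gripper":0.5,"dx":0.4,"dy":4.8,"dz":2.2,"rx":0,"ry":0,"rz":0},{"gripper":0.5,"dx":0.5,"dy":6.1,"dz":2.4,"rx":0,"ry":0,"rz":0},{"gripper":0.5,"dx":0.6,"dy":7.4,"dz":2.35,"rx":0,"ry":0,"rz":0},{"gripper":0.5,"dx":0.7,"dy":8.8,"dz":2.15,"rx":0,"ry":0,"rz":0},{"gripper":0.5,"dx":0.8,"dy":10,"dz":1.8,"rx":0,"ry":0,"rz":0},{"gripper":0.5,"dx":0.9,"dy":11.3,"dz":1.2,"rx":0,"ry":0,"rz":0},{"gripper":0.5,"dx":1,"dy":12.4,"dz":0.55,"rx":0,"ry":0,"rz":0},{"gripper":0.5,"dx":1,"dy":12.4,"dz":0.55,"rx":0,"ry":0,"rz":0}]}}

```text
clock: 25.67
ee_pos: [0.6079, 0.0704, 0.1793]
tool_rot: [0.734, 0.679, 0.001, 0.001]
wrist_force: [8.9, 1.0, 3.3]
finger_gap: 0.0141
grasp_force: 12.1
```

```bash
python3 - <<'E'
from h import *
s=get_state();print(s['ee_pos'],s['wrist_force'],s['finger_gap'],cr(s['ee_pos']+[0,0,.035]))
snap('side','s19.png');snap('top','t19.png')
E
```

```text
[0.6078647  0.07044384 0.17927504] [8.8535327  1.02990836 3.29431482] 0.014141132144915544 [-0.0651  0.0014  0.2143]
```

>>> {"op": "servo_tool", "data": {"targets": [{"gripper":0.5,"dx":0.3,"dy":1.1,"dz":-0.8,"rx":0,"ry":0,"rz":0},{"gripper":0.5,"dx":0.4,"dy":1.9,"dz":-1.8,"rx":0,"ry":0,"rz":0},{"gripper":0.5,"dx":0.4,"dy":2.7,"dz":-2.9,"rx":0,"ry":0,"rz":0},{"gripper":0.5,"dx":0.5,"dy":3.4,"dz":-4.0,"rx":0,"ry":0,"rz":0},{"gripper":0.5,"dx":0.5,"dy":3.9,"dz":-5.3,"rx":0,"ry":0,"rz":0},{"gripper":0.5,"dx":0.6,"dy":4.2,"dz":-6.5,"rx":0,"ry":0,"rz":0},{"gripper":0.5,"dx":0.6,"dy":4.3,"dz":-7.5,"rx":0,"ry":0,"rz":0},{"gripper":0.5,"dx":0.6,"dy":4.3,"dz":-8.3,"rx":0,"ry":0,"rz":0},{"gripper":0.5,"dx":0.6,"dy":4.3,"dz":-8.3,"rx":0,"ry":0,"rz":0}]}}

```text
clock: 26.52
ee_pos: [0.6128, 0.1119, 0.0948]
tool_rot: [0.734, 0.679, 0.0, 0.0]
wrist_force: [8.1, 1.5, 0.5]
finger_gap: 0.0137
grasp_force: 12.0
```

```bash
python3 - <<'E'
from h import *
s=get_state();print(s['ee_pos'],s['wrist_force'],s['finger_gap'],cr(s['ee_pos']+[0,0,.035]))
snap('side','s20.png');snap('top','t20.png')
E
```

```text
[0.61284522 0.111929   0.09481472] [8.05842654 1.48552832 0.49778566] 0.013698014175040853 [-0.0233 -0.0002  0.1298]
```

>>> {"op": "servo_tool", "data": {"targets": [{"gripper":0.5,"dx":0.1,"dy":0,"dz":-0.4,"rx":0,"ry":0,"rz":0},{"gripper":0.5,"dx":0.1,"dy":0,"dz":-0.8,"rx":0,"ry":0,"rz":0},{"gripper":0.5,"dx":0.1,"dy":0,"dz":-1.0,"rx":0,"ry":0,"rz":0},{"gripper":0.5,"dx":0.1,"dy":0,"dz":-1.0,"rx":0,"ry":0,"rz":0},{"gripper":0.5,"dx":0.1,"dy":0,"dz":-1.0,"rx":0,"ry":0,"rz":0}]}}

```text
clock: 27.03
ee_pos: [0.614, 0.1118, 0.086]
tool_rot: [0.735, 0.679, 0.001, 0.0]
wrist_force: [5.7, 0.6, 0.4]
finger_gap: 0.0139
grasp_force: 12.0
```

>>> {"op": "servo_tool", "data": {"targets": [{"gripper":0.5,"dx":0.1,"dy":-0.1,"dz":-0.3,"rx":0,"ry":0,"rz":0},{"gripper":0.5,"dx":0.1,"dy":-0.1,"dz":-0.5,"rx":0,"ry":0,"rz":0},{"gripper":0.5,"dx":0.1,"dy":-0.1,"dz":-0.5,"rx":0,"ry":0,"rz":0},{"gripper":0.5,"dx":0.1,"dy":-0.1,"dz":-0.5,"rx":0,"ry":0,"rz":0}]}}

```text
clock: 27.37
ee_pos: [0.6149, 0.1108, 0.0816]
tool_rot: [0.735, 0.678, 0.0, 0.0]
wrist_force: [2.3, 2.2, 8.6]
finger_gap: 0.0139
grasp_force: 12.0
```

Contact at true height ≈ 0.117, so the bar rests on the lid beyond the keeper. Releasing, lifting, and turning the gripper 90° for the lever push so the body stays clear of the trunk.

>>> {"op": "servo_tool", "data": {"targets": [{"gripper":2.8,"dx":0,"dy":0,"dz":0,"rx":0,"ry":0,"rz":0},{"gripper":2.8,"dx":0,"dy":0,"dz":0,"rx":0,"ry":0,"rz":0},{"gripper":2.8,"dx":0,"dy":0,"dz":0,"rx":0,"ry":0,"rz":0},{"gripper":2.8,"dx":0,"dy":0,"dz":2,"rx":0,"ry":0,"rz":0},{"gripper":2.8,"dx":0,"dy":0,"dz":5,"rx":0,"ry":0,"rz":0},{"gripper":0,"dx":0,"dy":0,"dz":8,"rx":0,"ry":0,"rz":0},{"gripper":0,"dx":0,"dy":0,"dz":8,"rx":0,"ry":0,"rz":0.12},{"gripper":0,"dx":0,"dy":0,"dz":8,"rx":0,"ry":0,"rz":0.24},{"gripper":0,"dx":0,"dy":0,"dz":8,"rx":0,"ry":0,"rz":0.36},{"gripper":0,"dx":0,"dy":0,"dz":8,"rx":0,"ry":0,"rz":0.48},{"gripper":0,"dx":0,"dy":0,"dz":8,"rx":0,"ry":0,"rz":0.6},{"gripper":0,"dx":0,"dy":0,"dz":8,"rx":0,"ry":0,"rz":0.72},{"gripper":0,"dx":0,"dy":0,"dz":8,"rx":0,"ry":0,"rz":0.84},{"gripper":0,"dx":0,"dy":0,"dz":8,"rx":0,"ry":0,"rz":0.96},{"gripper":0,"dx":0,"dy":0,"dz":8,"rx":0,"ry":0,"rz":1.08},{"gripper":0,"dx":0,"dy":0,"dz":8,"rx":0,"ry":0,"rz":1.2},{"gripper":0,"dx":0,"dy":0,"dz":8,"rx":0,"ry":0,"rz":1.32},{"gripper":0,"dx":0,"dy":0,"dz":8,"rx":0,"ry":0,"rz":1.44},{"gripper":0,"dx":-0.2,"dy":-2,"dz":7,"rx":0,"ry":0,"rz":1.56},{"gripper":0,"dx":-0.4,"dy":-4,"dz":6.5,"rx":0,"ry":0,"rz":1.57}]}}

```text
clock: 29.03
ee_pos: [0.6098, 0.0699, 0.145]
tool_rot: [0.036, 0.999, -0.0, -0.001]
wrist_force: [0.7, -0.0, -0.2]
finger_gap: 0.0009
grasp_force: 0.0
```

```bash
python3 - <<'E'
from h import *
s=get_state();print(s['ee_pos'],s['wrist_force'],s['finger_gap'],cr(s['ee_pos']+[0,0,.035]))
e=snap('side','s21.png');d=snap('top','t21.png')
# dark knob in the side view where expected if loop on lid vs up
he=cv2.cvtColor(e['img'],cv2.COLOR_RGB2HSV); q=proj(e,wc(-.025,0,.1145)); print('knob exp',q); blob(he[...,2]<60,q,e,.1145,14)
print('old knob', e['img'][130:140:3,222:230:3].mean(2).round(0).tolist())
# bright pixels by expected bar
for X in(wc(-.043,.0,.089),wc(-.043,.026,.089),wc(-.043,-.026,.089)): 
    u=proj(e,X).round().astype(int); print(u,he[u[1]-2:u[1]+3,u[0],2], he[u[1]-2:u[1]+3,u[0],1])
E
```

```text
[0.60983721 0.0699254  0.14500276] [ 0.6932742  -0.00813474 -0.22073476] 0.0008665345531007209 [-0.0655 -0.0006  0.18  ]
knob exp [199.6842402  190.67962322]
blob 46 [198.8 189.9] ctr [0.6168 0.1074] L 0.032 S 0.017 ang 1.960 r 0.626
old knob [[65.0, 63.0, 70.0], [68.0, 63.0, 62.0], [70.0, 66.0, 66.0], [61.0, 64.0, 58.0]]
[204 197] [131 125 111 123 138] [16 14  9 10 15]
[213 198] [142 131 126 113 107] [22 21 20 23 19]
[194 195] [125 124 112 116 154] [14 14 18 15 13]
```

Knob found within 1 px of its expected hooked position. Pushing the lever.

>>> {"op": "servo_tool", "data": {"targets": [{"gripper":0,"dx":-0.1,"dy":-1.5,"dz":-0.3,"rx":0,"ry":0,"rz":0},{"gripper":0,"dx":-0.2,"dy":-3,"dz":-0.5,"rx":0,"ry":0,"rz":0},{"gripper":0,"dx":-0.3,"dy":-4,"dz":-0.5,"rx":0,"ry":0,"rz":0},{"gripper":0,"dx":-0.3,"dy":-5,"dz":-0.6,"rx":0,"ry":0,"rz":0},{"gripper":0,"dx":-0.4,"dy":-6,"dz":-0.8,"rx":0,"ry":0,"rz":0},{"gripper":0,"dx":-0.4,"dy":-7,"dz":-1.1,"rx":0,"ry":0,"rz":0},{"gripper":0,"dx":-0.5,"dy":-7.8,"dz":-1.4,"rx":0,"ry":0,"rz":0},{"gripper":0,"dx":-0.5,"dy":-8.6,"dz":-2,"rx":0,"ry":0,"rz":0},{"gripper":0,"dx":-0.6,"dy":-9.4,"dz":-2.7,"rx":0,"ry":0,"rz":0},{"gripper":0,"dx":-0.6,"dy":-9.4,"dz":-2.7,"rx":0,"ry":0,"rz":0}]}}

```text
clock: 29.97
ee_pos: [0.6039, -0.0256, 0.1174]
tool_rot: [0.041, 0.999, -0.0, -0.001]
wrist_force: [-0.5, -0.5, -0.5]
finger_gap: 0.0003
grasp_force: 0.0
```

>>> {"op": "servo_tool", "data": {"targets": [{"gripper":0,"dx":-0.1,"dy":-0.6,"dz":-0.8,"rx":0,"ry":0,"rz":0},{"gripper":0,"dx":-0.1,"dy":-1.2,"dz":-1.7,"rx":0,"ry":0,"rz":0},{"gripper":0,"dx":-0.2,"dy":-1.5,"dz":-2.4,"rx":0,"ry":0,"rz":0},{"gripper":0,"dx":-0.2,"dy":-1.7,"dz":-3,"rx":0,"ry":0,"rz":0},{"gripper":0,"dx":-0.2,"dy":-1.8,"dz":-3.6,"rx":0,"ry":0,"rz":0},{"gripper":0,"dx":-0.2,"dy":-1.9,"dz":-4.2,"rx":0,"ry":0,"rz":0},{"gripper":0,"dx":-0.2,"dy":-1.9,"dz":-4.4,"rx":0,"ry":0,"rz":0},{"gripper":0,"dx":-0.2,"dy":-1.9,"dz":-4.4,"rx":0,"ry":0,"rz":0},{"gripper":0,"dx":-0.2,"dy":-1.9,"dz":-4.4,"rx":0,"ry":0,"rz":0}]}}

```text
clock: 30.72
ee_pos: [0.6026, -0.0432, 0.0749]
tool_rot: [0.04, 0.999, 0.0, -0.0]
wrist_force: [-0.3, -0.2, 0.4]
finger_gap: 0.0006
grasp_force: 0.0
```

>>> {"op": "servo_tool", "data": {"targets": [{"gripper":0,"dx":0,"dy":0,"dz":-0.2,"rx":0,"ry":0,"rz":0},{"gripper":0,"dx":0,"dy":0,"dz":-0.4,"rx":0,"ry":0,"rz":0},{"gripper":0,"dx":0,"dy":0,"dz":-0.5,"rx":0,"ry":0,"rz":0},{"gripper":0,"dx":0,"dy":0,"dz":-0.5,"rx":0,"ry":0,"rz":0}]}}

```text
clock: 31.05
ee_pos: [0.6031, -0.0433, 0.0715]
tool_rot: [0.04, 0.999, -0.0, 0.0]
wrist_force: [-7.5, 2.2, 21.4]
finger_gap: 0.0007
grasp_force: 10.8
```

```bash
python3 - <<'E'
from h import *
s=get_state();print(s['ee_pos'],s['wrist_force'])
e=snap('side','s22.png');d=snap('top','t22.png')
he=cv2.cvtColor(e['img'],cv2.COLOR_RGB2HSV)
for n,X in dict(latched=wc(-.0545,0,.126),before=wc(-.025,0,.1145)).items():
    q=proj(e,X); print(n,q); blob(he[...,2]<60,q,e,.12,10)
E
```

```text
[ 0.6031349  -0.04329278  0.07147727] [-7.4611636   2.16702784 21.36102026]
latched [204.86460387 181.39529342]
blob 44 [202. 184.] ctr [0.6156 0.0872] L 0.040 S 0.015 ang 1.952 r 0.622
before [199.6842402  190.67962322]
blob 44 [202. 184.] ctr [0.6156 0.0872] L 0.040 S 0.015 ang 1.952 r 0.622
```

Firm contact at the flat-lever height (≈ 0.10 m), and the knob has moved toward the latched position. Backing off and locating the counter button numerically.

>>> {"op": "servo_tool", "data": {"targets": [{"gripper":0,"dx":0,"dy":0,"dz":3,"rx":0,"ry":0,"rz":0},{"gripper":0,"dx":0,"dy":0,"dz":7,"rx":0,"ry":0,"rz":0},{"gripper":0,"dx":-3,"dy":0,"dz":11,"rx":0,"ry":0,"rz":0},{"gripper":0,"dx":-7,"dy":0,"dz":13,"rx":0,"ry":0,"rz":0},{"gripper":0,"dx":-11,"dy":0,"dz":14,"rx":0,"ry":0,"rz":0},{"gripper":0,"dx":-15,"dy":1,"dz":14,"rx":0,"ry":0,"rz":0},{"gripper":0,"dx":-17,"dy":1,"dz":14,"rx":0,"ry":0,"rz":0},{"gripper":0,"dx":-17,"dy":1,"dz":14,"rx":0,"ry":0,"rz":0}]}}

```text
clock: 31.82
ee_pos: [0.4281, -0.0328, 0.2097]
tool_rot: [0.04, 0.999, -0.0, -0.0]
wrist_force: [0.5, 0.9, -0.4]
finger_gap: 0.0003
grasp_force: 0.0
```

```bash
python3 - <<'E'
from h import *
s=get_state();print(s['ee_pos'])
e=snap('side','s23.png');d=snap('top','t23.png')
he=cv2.cvtColor(e['img'],cv2.COLOR_RGB2HSV);h=cv2.cvtColor(d['img'],cv2.COLOR_RGB2HSV)
q=np.array([202,184.]);blob(he[...,2]<60,q,e,.12,10)
q=proj(d,wc(-.05,0,.126));print('top knob exp',q);blob(h[...,2]<60,q,d,.126,12)
# lever end / nothing upright: old lever px brightness in side
print('old lever col',he[152:180:4,214,2])
# bright lever along deck (top): V at points
print('lever flat row',[int(h[tuple(proj(d,wc(x,0,.101)).round().astype(int)[::-1])][2]) for x in np.arange(-.21,-.10,.01)], 'deck',int(h[tuple(proj(d,wc(-.16,.045,.075)).round().astype(int)[::-1])][2]))
b=cv2.imread('pics/t11.png')
g=cv2.cvtColor(b,cv2.COLOR_BGR2GRAY);q=proj(d,[.392,.268,.096]);print('btn exp',q)
for thr in(45,55,65,75): print(thr);blob(g<thr,q,d,.096,9)
x,y=q.round().astype(int);print(g[y-9:y+11,x-9:x+12])
E
```

```text
[ 0.42810242 -0.03279428  0.20973276]
blob 45 [202.  184.1] ctr [0.6171 0.0842] L 0.032 S 0.028 ang 1.682 r 0.623
top knob exp [255.55715999 125.82883155]
blob 34 [253.3 125.4] ctr [0.6112 0.0913] L 0.014 S 0.012 ang 1.588 r 0.618
old lever col [ 66  63  58  61  64  65 131]
lever flat row [179, 161, 221, 221, 221, 223, 221, 222, 222, 189, 191] deck 169
btn exp [177.08864597 218.07592035]
45
55
blob 59 [175.1 221.6] ctr [0.3838 0.2715] L 0.021 S 0.021 ang 1.589 r 0.470
65
blob 86 [175.4 221.5] ctr [0.3838 0.2715] L 0.024 S 0.023 ang 0.810 r 0.470
75
blob 102 [175.5 221.1] ctr [0.385  0.2716] L 0.026 S 0.024 ang 1.589 r 0.471
[[160 161 164 164 163 160 159 156 147 139 126 119 124 132 134 135 135 136
  137 128 132]
 [161 158 158 158 153 148 147 138 127 113 104  94  96 103 109 122 131 129
  124 107 110]
 [156 154 147 145 141 136 129 124 124 126 117  88  71  64  69  93 111 106
   88  70  75]
 [147 144 138 129 122 121 125 131 141 142 131 110  75  47  43  69  97  88
   69  77 107]
 [142 135 121 112 122 126 134 136 137 139 136 116  85  54  39  52  70  65
   52  88 137]
 [136 123 114 113 120 1
[... 612 characters left out ...]
3  46  46  49  52  56  57  65  67  52  45  59  81  86  67  53
   40  39  53]
 [134 109  71  46  45  45  51  54  57  57  63  48  41  58  84  91  84  68
   50  38  43]
 [135 117  79  47  41  43  44  50  52  57  56  46  38  65  86  94  96  84
   57  41  39]
 [138 118  91  60  38  42  42  50  47  50  46  43  53  78  94 104 115 103
   71  49  40]
 [138 130 108  82  49  38  41  43  49  42  52  57  67  88 101 117 127 120
   92  59  45]
 [140 138 125 106  82  61  59  54  55  61  77  87  92  98 116 129 134 132
  111  77  48]
 [137 139 138 126 107  93  88  85  91  87  90  98  99 111 122 134 140 140
  121  89  61]
 [138 138 141 136 126 115 107 104 105 102  99 104 117 128 132 137 139 142
  132 107  77]]
```

Lever is flat and the knob is at the latched place (crate x −0.044, z 0.126). Button centre ≈ (0.3845, 0.2715), and its 24–26 mm size agrees. I'll check the flower's height against the arm before crossing.

```bash
python3 - <<'E'
from h import *
e=snap('side');d=snap('top')
def aty(u,v,y): o,r=ray(e,u,v); return (o+r*((y-o[1])/r[1])).round(3)
im=e['img'];hs=cv2.cvtColor(im,cv2.COLOR_RGB2HSV);m=((hs[...,0]>38)&(hs[...,0]<75)&(hs[...,1]>130)&(hs[...,2]>60)).astype(np.uint8);m[:, :330]=0
ys,xs=np.where(m);print(xs.min(),xs.max(),ys.min(),ys.max())
for y in(.2,.27,.34): print(y,aty(xs.mean(),ys.min(),y),aty(xs.mean(),ys.max(),y))
h=cv2.cvtColor(d['img'],cv2.COLOR_RGB2HSV);m=((h[...,0]>38)&(h[...,0]<75)&(h[...,1]>130)&(h[...,2]>40)).astype(np.uint8);m[:240]=0
ys,xs=np.where(m);i=xs.argmax();j=ys.argmin()
for z in(.1,.2,.3): print(z,onz(d,xs[i],ys[i],z).round(3),onz(d,xs[j],ys[j],z).round(3))
E
```

```text
354 462 124 200
0.2 [0.174 0.2   0.335] [0.146 0.2   0.2  ]
0.27 [0.188 0.27  0.354] [0.163 0.27  0.234]
0.34 [0.202 0.34  0.372] [0.181 0.34  0.268]
0.1 [0.222 0.241 0.1  ] [0.243 0.265 0.1  ]
0.2 [0.239 0.225 0.2  ] [0.257 0.247 0.2  ]
0.3 [0.255 0.208 0.3  ] [0.272 0.228 0.3  ]
```

Flower top ≈ 0.35 m with its nearest leaf at (0.26, 0.22), leaving enough clearance to the gripper body and forearm. Going to the button.

>>> {"op": "servo_tool", "data": {"targets": [{"gripper":0,"dx":0,"dy":3.5,"dz":0,"rx":0,"ry":0,"rz":0},{"gripper":0,"dx":0,"dy":7,"dz":0,"rx":0,"ry":0,"rz":0},{"gripper":0,"dx":0,"dy":10.5,"dz":0,"rx":0,"ry":0,"rz":0},{"gripper":0,"dx":0,"dy":14,"dz":0,"rx":0,"ry":0,"rz":0},{"gripper":0,"dx":0,"dy":17.5,"dz":0,"rx":0,"ry":0,"rz":0},{"gripper":0,"dx":0,"dy":21,"dz":0,"rx":0,"ry":0,"rz":0},{"gripper":0,"dx":0,"dy":24.5,"dz":0,"rx":0,"ry":0,"rz":0},{"gripper":0,"dx":-1,"dy":27.5,"dz":-1,"rx":0,"ry":0,"rz":0},{"gripper":0,"dx":-2.5,"dy":29.5,"dz":-3,"rx":0,"ry":0,"rz":0},{"gripper":0,"dx":-4.3,"dy":30.7,"dz":-6,"rx":0,"ry":0,"rz":0},{"gripper":0,"dx":-4.3,"dy":30.7,"dz":-9,"rx":0,"ry":0,"rz":0},{"gripper":0,"dx":-4.3,"dy":30.7,"dz":-12,"rx":0,"ry":0,"rz":0},{"gripper":0,"dx":-4.3,"dy":30.7,"dz":-12,"rx":0,"ry":0,"rz":0},{"gripper":0,"dx":-4.3,"dy":30.7,"dz":-12,"rx":0,"ry":0,"rz":0}]}}

```text
clock: 33.18
ee_pos: [0.3893, 0.2735, 0.089]
tool_rot: [0.04, 0.999, -0.001, -0.001]
wrist_force: [-1.0, -0.0, 1.5]
finger_gap: 0.0005
grasp_force: 0.0
```

>>> {"op": "servo_tool", "data": {"targets": [{"gripper":0,"dx":-0.4,"dy":0,"dz":-1,"rx":0,"ry":0,"rz":0},{"gripper":0,"dx":-0.4,"dy":0,"dz":-1.8,"rx":0,"ry":0,"rz":0},{"gripper":0,"dx":-0.4,"dy":0,"dz":-2.4,"rx":0,"ry":0,"rz":0},{"gripper":0,"dx":-0.4,"dy":0,"dz":-2.4,"rx":0,"ry":0,"rz":0},{"gripper":0,"dx":-0.4,"dy":0,"dz":-2.4,"rx":0,"ry":0,"rz":0}]}}

```text
clock: 33.6
ee_pos: [0.3857, 0.2736, 0.0661]
tool_rot: [0.04, 0.999, -0.0, 0.0]
wrist_force: [-1.1, 0.2, 1.3]
finger_gap: 0.0004
grasp_force: 0.4
```

>>> {"op": "servo_tool", "data": {"targets": [{"gripper":0,"dx":0,"dy":0,"dz":-0.4,"rx":0,"ry":0,"rz":0},{"gripper":0,"dx":0,"dy":0,"dz":-0.7,"rx":0,"ry":0,"rz":0},{"gripper":0,"dx":0,"dy":0,"dz":-0.7,"rx":0,"ry":0,"rz":0},{"gripper":0,"dx":0,"dy":0,"dz":-0.7,"rx":0,"ry":0,"rz":0}]}}

```text
clock: 33.93
ee_pos: [0.3859, 0.2738, 0.0591]
tool_rot: [0.04, 0.999, 0.0, 0.0]
wrist_force: [1.4, 0.1, 2.4]
finger_gap: 0.0005
grasp_force: 1.0
```

Pressing the spring; on to the stop.

>>> {"op": "servo_tool", "data": {"targets": [{"gripper":0,"dx":0,"dy":0,"dz":-0.2,"rx":0,"ry":0,"rz":0},{"gripper":0,"dx":0,"dy":0,"dz":-0.3,"rx":0,"ry":0,"rz":0},{"gripper":0,"dx":0,"dy":0,"dz":-0.3,"rx":0,"ry":0,"rz":0},{"gripper":0,"dx":0,"dy":0,"dz":-0.3,"rx":0,"ry":0,"rz":0}]}}

```text
clock: 34.27
ee_pos: [0.3858, 0.2738, 0.056]
tool_rot: [0.04, 0.999, 0.0, 0.0]
wrist_force: [2.4, 0.9, 2.9]
finger_gap: 0.0001
grasp_force: 1.6
```

>>> {"op": "servo_tool", "data": {"targets": [{"gripper":0,"dx":0,"dy":0,"dz":-0.2,"rx":0,"ry":0,"rz":0},{"gripper":0,"dx":0,"dy":0,"dz":-0.3,"rx":0,"ry":0,"rz":0},{"gripper":0,"dx":0,"dy":0,"dz":-0.3,"rx":0,"ry":0,"rz":0},{"gripper":0,"dx":0,"dy":0,"dz":-0.3,"rx":0,"ry":0,"rz":0}]}}

```text
clock: 34.6
ee_pos: [0.3861, 0.274, 0.0549]
tool_rot: [0.04, 0.999, -0.0, -0.0]
wrist_force: [-11.6, -9.6, 52.9]
finger_gap: 0.0004
grasp_force: 26.4
```

Stop reached at reported 0.055, so that's one count. Two more full presses.

>>> {"op": "servo_tool", "data": {"targets": [{"gripper":0,"dx":0,"dy":0,"dz":1.2,"rx":0,"ry":0,"rz":0},{"gripper":0,"dx":0,"dy":0,"dz":2.5,"rx":0,"ry":0,"rz":0},{"gripper":0,"dx":0,"dy":0,"dz":2.5,"rx":0,"ry":0,"rz":0},{"gripper":0,"dx":0,"dy":0,"dz":2.5,"rx":0,"ry":0,"rz":0},{"gripper":0,"dx":0,"dy":0,"dz":1.4,"rx":0,"ry":0,"rz":0},{"gripper":0,"dx":0,"dy":0,"dz":0.7,"rx":0,"ry":0,"rz":0},{"gripper":0,"dx":0,"dy":0,"dz":0.2,"rx":0,"ry":0,"rz":0},{"gripper":0,"dx":0,"dy":0,"dz":0.1,"rx":0,"ry":0,"rz":0},{"gripper":0,"dx":0,"dy":0,"dz":0.05,"rx":0,"ry":0,"rz":0},{"gripper":0,"dx":0,"dy":0,"dz":0.05,"rx":0,"ry":0,"rz":0}]}}

```text
clock: 35.43
ee_pos: [0.3857, 0.2737, 0.0547]
tool_rot: [0.04, 0.999, -0.001, -0.001]
wrist_force: [-16.2, -11.5, 66.6]
finger_gap: 0.0002
grasp_force: 33.3
```

>>> {"op": "servo_tool", "data": {"targets": [{"gripper":0,"dx":0,"dy":0,"dz":1.2,"rx":0,"ry":0,"rz":0},{"gripper":0,"dx":0,"dy":0,"dz":2.5,"rx":0,"ry":0,"rz":0},{"gripper":0,"dx":0,"dy":0,"dz":2.5,"rx":0,"ry":0,"rz":0},{"gripper":0,"dx":0,"dy":0,"dz":2.5,"rx":0,"ry":0,"rz":0},{"gripper":0,"dx":0,"dy":0,"dz":1.4,"rx":0,"ry":0,"rz":0},{"gripper":0,"dx":0,"dy":0,"dz":0.7,"rx":0,"ry":0,"rz":0},{"gripper":0,"dx":0,"dy":0,"dz":0.2,"rx":0,"ry":0,"rz":0},{"gripper":0,"dx":0,"dy":0,"dz":0.1,"rx":0,"ry":0,"rz":0},{"gripper":0,"dx":0,"dy":0,"dz":0,"rx":0,"ry":0,"rz":0},{"gripper":0,"dx":0,"dy":0,"dz":0,"rx":0,"ry":0,"rz":0}]}}

```text
clock: 36.27
ee_pos: [0.3856, 0.2737, 0.0547]
tool_rot: [0.04, 0.999, -0.001, -0.001]
wrist_force: [-17.9, -11.7, 67.9]
finger_gap: 0.0006
grasp_force: 33.7
```

>>> {"op": "servo_tool", "data": {"targets": [{"gripper":0,"dx":0,"dy":0,"dz":2,"rx":0,"ry":0,"rz":0},{"gripper":0,"dx":0,"dy":0,"dz":5,"rx":0,"ry":0,"rz":0},{"gripper":0,"dx":0,"dy":0,"dz":9,"rx":0,"ry":0,"rz":0},{"gripper":0,"dx":2,"dy":-2,"dz":13,"rx":0,"ry":0,"rz":0},{"gripper":0,"dx":4,"dy":-5,"dz":15,"rx":0,"ry":0,"rz":0},{"gripper":0,"dx":4,"dy":-9,"dz":15,"rx":0,"ry":0,"rz":0},{"gripper":0,"dx":4,"dy":-13,"dz":15,"rx":0,"ry":0,"rz":0},{"gripper":0,"dx":4,"dy":-17,"dz":15,"rx":0,"ry":0,"rz":0},{"gripper":0,"dx":4,"dy":-21,"dz":15,"rx":0,"ry":0,"rz":0},{"gripper":0,"dx":4,"dy":-25,"dz":15,"rx":0,"ry":0,"rz":0},{"gripper":0,"dx":4,"dy":-29,"dz":15,"rx":0,"ry":0,"rz":0},{"gripper":0,"dx":4,"dy":-33,"dz":15,"rx":0,"ry":0,"rz":0},{"gripper":0,"dx":4,"dy":-33,"dz":15,"rx":0,"ry":0,"rz":0},{"gripper":0,"dx":4,"dy":-33,"dz":15,"rx":0,"ry":0,"rz":0}]}}

```text
clock: 37.43
ee_pos: [0.4249, -0.058, 0.2021]
tool_rot: [0.043, 0.999, 0.0, -0.001]
wrist_force: [-0.2, -0.8, 0.3]
finger_gap: 0.0004
grasp_force: 0.0
```

```bash
python3 - <<'E'
from h import *
s=get_state();print(s['ee_pos'],s['wrist_force'])
e=snap('side','s24.png');d=snap('top','t24.png')
he=cv2.cvtColor(e['img'],cv2.COLOR_RGB2HSV);h=cv2.cvtColor(d['img'],cv2.COLOR_RGB2HSV)
blob(he[...,2]<60,np.array([202,184.]),e,.12,10);blob(h[...,2]<60,np.array([253.3,125.4]),d,.126,8)
print('lever',[int(h[tuple(proj(d,wc(x,0,.101)).round().astype(int)[::-1])][2]) for x in np.arange(-.21,-.10,.01)])
for f in('t16.png','t24.png'):
    g=cv2.cvtColor(cv2.imread('pics/'+f),cv2.COLOR_BGR2GRAY);print(f);print(g[206:238,180:214])
E
```

```text
[ 0.42485931 -0.05795139  0.20210906] [-0.18398207 -0.7994054   0.26751821]
blob 45 [202.1 184. ] ctr [0.6168 0.0834] L 0.035 S 0.026 ang 1.753 r 0.622
blob 33 [253.4 125.3] ctr [0.6112 0.0913] L 0.014 S 0.012 ang 1.588 r 0.618
lever [181, 159, 224, 223, 223, 222, 225, 222, 224, 195, 192]
t16.png
[[90 89 90 ... 95 97 97]
 [88 88 91 ... 98 93 94]
 [86 86 89 ... 95 95 91]
 ...
 [86 86 89 ... 66 58 46]
 [89 88 89 ... 67 52 51]
 [88 84 86 ... 60 60 65]]
t24.png
[[164 160 160 ... 133 137 139]
 [155 155 148 ... 128 131 135]
 [140 137 142 ... 125 125 128]
 ...
 [131 131 132 ... 151 147 150]
 [131 131 134 ... 151 153 150]
 [129 132 131 ... 148 150 152]]
```

```bash
python3 - <<'E'
import cv2
for f in('top0.png','t24.png'):
    g=cv2.cvtColor(cv2.imread('pics/'+f),cv2.COLOR_BGR2GRAY)[205:240,180:216]
    g=cv2.resize(g,None,fx=2,fy=1.2,interpolation=cv2.INTER_CUBIC);print(f)
    for r in g: print(''.join(' .:-=+*#%@'[min(9,v//24)] for v in r))
E
```

```text
top0.png
************+++++++++********+++++==----===++++++======+++++++++++++++++
*********+++++++++**********+++====--:::--===++++=======++++++++++++++++
*******++++++++++++******+++++=--::::...:-========---====+++++++++++++++
**++*++++++++++++++++++++++===----::..  .:-====-------===+++++++++++++++
+++++++++++++++++++++++++===---====-:....:-====--::----===++++++++++++++
====++++++++++++++++============+++==-:::::-====--::---====+++++++++++++
--======+++++=====+++=====++++======++=-::::-====-::---=====++++++++++++
::::---======-----========++=======++++=-:..:-====-----======+++++++++++
:::..::--=---:::---===++======++++=====--:..:-=====---=======+++++++++++
-::....:---::::-=+============+++==--::::::::-++**+====+======++++++++++
--:....::::::::-=++==---==+++==---:::::::--==+*###*+==+++==-===+++++++++
--:::....::::::--===========--:::::::::--=+**####*++=====----==+++++++++
--:::......:.::-====+++==--::::::::::::-=+*###*++=====---::--===++++++++
---:::.......:-=++++===--::::::::::::::-==++++=-----===--:::-====+++++++
-----::......:-=====-:::::::::::::::::::-------::::--===-::::--==++++
[... 4348 characters left out ...]
--------==+++******************++++++++****
++++++++++++******+==-:....::-===+=++++******************++++++++*******
++++++++++++******++=-:::..:-==++*+******************++++++++***********
++++++++++++******++=--:::::-=+++*****************++++++++**************
+++++++++++*****+++==-:::::-=++****************+++++++++****************
+++++++++++++++++==--::----=++*************+++++++++********************
+++++++++++++===-------==++++***********++++++++++**********************
++++++++===-----::---=+++************++++++++++*************************
+++++===----::----===++**********++++++++++*****************************
+++===---::----===++++++********+++++++++*******************************
```

The drum's top facet shows three dots (two on the facet above it, four or more below). Lever flat, knob at the latched place. Handing in.

```bash
python3 -c "
from h import *
print(finish_job())"
```

```text
the job is handed in; nothing more can be done
None
```

I packed the profile, marker and screwdriver (the hex key set was not on the table), shut and latched the lid, clicked the counter to 3, left the tape alone and handed the job in; `finish_job` returned no verdict.

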